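Change a storage bin over from steel bars to rubber stoppers

TASK

The storage bin is being changed over from flat steel bars to rubber stoppers. Take out every bar through the slot in front of it, never up over the bin's walls: raise its front end, feed it through the slot and draw it out, then lay it flat in the middle of the long shallow white tray. Only when no bar is left in the bin, tip the stoppers out of the scoop into the bin, stand the empty scoop upright on the table again, clear of the bin, and leave everything else alone.

Things in the scene. Friction and masses are not known exactly. Their poses are not given: they have to be found in the camera images.
- bin: The storage bin, fixed: a grey open-topped box, 212 (x) x 202 (y) mm, 54 mm high, walls 6 mm, floor 4 mm thick; origin under its centre on the table, z up. Its -y wall has three slots at x = -50, 0 and +50 mm. A ledge covers the bars' rear ends along the +y end.
- bin_ledge (a point): Middle of the lower front edge of the fixed aluminium ledge inside the bin: 28 mm above the bin's origin, at y = +25 mm in the bin. The ledge spans the full width from there to the +y wall and is 4 mm thick; below it 24 mm are free above the bin's floor. Axes as the bin's.
- slot1 (a point): Middle of the upright slot at x = -50 mm in the bin's -y wall (at half the wall's thickness, y = -98 mm, 35 mm above the bin's origin). The slot is 22 mm wide (x) and 26 mm high (22 to 48 mm above the origin), closed above and below. Axes as the bin's; the way out is -y.
- slot2 (a point): Middle of the upright slot at x = +0 mm in the bin's -y wall (at half the wall's thickness, y = -98 mm, 35 mm above the bin's origin). The slot is 22 mm wide (x) and 26 mm high (22 to 48 mm above the origin), closed above and below. Axes as the bin's; the way out is -y.
- slot3 (a point): Middle of the upright slot at x = +50 mm in the bin's -y wall (at half the wall's thickness, y = -98 mm, 35 mm above the bin's origin). The slot is 22 mm wide (x) and 26 mm high (22 to 48 mm above the origin), closed above and below. Axes as the bin's; the way out is -y.
- bar_tray: The long shallow white tray that receives the bars, fixed: 130 (x) x 232 (y) mm, rim 16 mm high, walls and floor 4 mm thick; origin under its centre, z up.
- bar1_c (a point): Centre of a flat steel bar, 12 (x) x 180 (y) x 10 (z) mm, about 0.1 kg (it may be absent). At the start it lies level on the bin's floor, its long y axis along the bin's y, behind the slot at x = -50 mm (within 4 mm), front end (-y) 3 to 9 mm short of the slotted wall, rear end under the ledge.
- bar2_c (a point): Centre of a flat steel bar, 12 (x) x 180 (y) x 10 (z) mm, about 0.1 kg (it may be absent). At the start it lies level on the bin's floor, its long y axis along the bin's y, behind the slot at x = +0 mm (within 4 mm), front end (-y) 3 to 9 mm short of the slotted wall, rear end under the ledge.
- bar3_c (a point): Centre of a flat steel bar, 12 (x) x 180 (y) x 10 (z) mm, about 0.1 kg (it may be absent). At the start it lies level on the bin's floor, its long y axis along the bin's y, behind the slot at x = +50 mm (within 4 mm), front end (-y) 3 to 9 mm short of the slotted wall, rear end under the ledge.
- scoop_grip (a point): Centre of the upright handle plate of the aluminium scoop (about 0.16 kg). The plate is 10 mm thick (y), 48 mm long (x), 28 mm tall. Axes: x from the pouring lip towards the handle, z up. This point is 28 mm above the scoop's underside. The body is 90 mm wide, its walls 34 mm high; its flat floor runs from 131 to 25 mm behind this point (-x), and a ramped lip follows.
- scoop_lip (a point): Middle of the edge of the scoop's pouring lip, the end without a wall: 160 mm from the handle point in -x, 13 mm above the scoop's underside. The lip ramps up at about 20 degrees over 30 mm. Axes as the handle point's.
- stopper1_c (a point): Centre of a black rubber stopper, a slightly tapered cylinder 26 to 29 mm in diameter, 26 mm tall, 15 g (it may be absent). At the start it stands in the scoop. It may roll and turn freely.
- stopper2_c (a point): Centre of a black rubber stopper, a slightly tapered cylinder 26 to 29 mm in diameter, 26 mm tall, 15 g (it may be absent). At the start it stands in the scoop. It may roll and turn freely.
- stopper3_c (a point): Centre of a black rubber stopper, a slightly tapered cylinder 26 to 29 mm in diameter, 26 mm tall, 15 g (it may be absent). At the start it stands in the scoop. It may roll and turn freely.
- stopper4_c (a point): Centre of a black rubber stopper, a slightly tapered cylinder 26 to 29 mm in diameter, 26 mm tall, 15 g (it may be absent). At the start it stands in the scoop. It may roll and turn freely.
- stopper5_c (a point): Centre of a black rubber stopper, a slightly tapered cylinder 26 to 29 mm in diameter, 26 mm tall, 15 g (it may be absent). At the start it stands in the scoop. It may roll and turn freely.
- forceps: Bystander, not part of the work: steel forceps lying down, 14 x 135 x 9 mm; origin under its centre.
- oil_bottle: Bystander, not part of the work: small amber dropper bottle, 29 mm diameter, 77 mm high; origin under its centre.

How it is judged:
By the outcome, as a careful person would: the job done as asked, in the order asked, and still so for the second after the job is handed in, with the robot touching nothing.
Of bar1, bar2, bar3 only 2 to 3 are there at a start; the rules pass over those that are not, and their reading is None.
Of stopper1, stopper2, stopper3, stopper4, stopper5 only 3 to 5 are there at a start; the rules pass over those that are not, and their reading is None.
At some moment in a run one of scoop may be knocked a few centimetres aside while the robot is not near it.
It also fails if it takes over 210 s, if anything falls off the work surface, if the arm or the gripper's body presses on something with over 40 N, if the wrist force passes 120 N, or if a joint passes its speed limit or range.

ROBOT

A 6-joint arm with a two-finger parallel gripper is mounted at the origin on a cart in front of the work surface, level with it; the furniture and walls round the work are solid. World frame = base frame: x ahead of the robot, y to its left, z up, the work surface at z = 0. Lengths are in m, angles in rad, forces in N, time in s.
With the tool pointing down it reaches from about 0.375 to 0.925 m from the base axis. Payload 5.7 kg.
Tool frame: the origin (TCP) lies midway between the tips of the shut fingers; the grasp point (between the pads) lies 19 mm behind it; z points along the fingers, y is the line along which they close (so a half turn about z gives the same grasp; the last joint's range is limited). The gripper opens to 85 mm and grips with 20 to 120 N. Pads are 22 mm wide; open, the fingers measure 114 mm over their backs; the gripper's body (76 mm by 85 mm) begins 54 mm behind the grasp point. The pads swing forward as they close: fully open they stand 13 mm farther back than shut.
Start: joints at [-1.225, 0.359, 1.51, -0, 1.272, -0.115], TCP at [0.267, -0.537, 0.231] pointing down, gripper open.
Joint ranges: [-2.97, 2.97], [-1.01, 2.36], [0.21, 2.38], [-0.96, 4.11], [0.2, 2.71], [-2.98, 2.98]. Speed limits (rad/s): [2.39, 2.39, 3.14, 3.14, 3.14, 3.14].

INTERFACE

Orientations are given as a unit quaternion [x, y, z, w].
In Python, from cell import r gives the robot as it stands.
- The arm moves only by the shell command python3 -m crank 'ROWS' [FORCE]. ROWS is JSON, a list that holds one entry, the list of rows, each a list of 7 numbers: the turn, a rotation vector about the tool's x, y, z in rad, then the shift along the tool's x, y, z in mm, then the finger opening in mm, from 0 to 85.4. In form: [[[rx, ry, rz, dx, dy, dz, grip], ...]]. A call has exactly 8 rows; each row shifts and turns the commanded pose from where the row before left it, along the tool's axes as they then stand; what a row does not reach is not made up. A row lasts 1/8 s, in which the tool goes at most 62.5 mm and 10.7 degrees, less where a joint would pass 70% of its speed; a pose out of reach is approached as far as the arm can. A call with a gripper value outside its range is refused whole. The fingers move at their own pace and stop on an object; FORCE is the grip in N (left out, the last holds). Time passes only in rows, so rows that do not move let the fingers close, or fill a call up. It gives the time, the measured TCP pose, the force, the opening and the grip force at its end, in the units of the state.
- r.state(): the state, without advancing time (a new reading comes with each control period).
- r.camera(name): name is "scene" or "side" or "wrist"; returns a dict with "img" (420x560x3 uint8, red, green, blue), "camera_matrix" (3x3 intrinsics, pixels), "distortion" ([k1, k2, p1, p2, k3] as OpenCV has them; the pictures are not rectified), "view" (4x4, takes a point from world to camera coordinates). Camera axes: x right, y up, looking along -z (the intrinsics and any distortion apply to the point x, -y, -z); pixel columns grow to the right and rows downward; lengths in m; the calibration is good to about 2 mm. A picture is of the moment at which its call begins. There is no depth.
- r.job_done(): hands the job in; it is judged then, once.
Trained networks look in a picture, given as the dict that the camera call returned (one of the last four; its "shot" number tells which), for a name from the list of things; names that differ only in an ending like _2 or _b are one class to them, and where a whole thing is asked for, a point or a joint stands for the part that bears it (a point fixed in the world has none). Each returns a list of dicts, best first, with "score" (0 to 1); they miss things now and then, are a little off and sometimes report something else, mostly with a low value. They report only what shows in the picture. A call takes as long as a camera call.
- r.outline_of(picture, query): "region" (420x560 bool, what is visible of it) and "rect" ([left, top, right, bottom] in pixels, round what is visible of it).
The state is a dict: "time_s": time; "joints": joint angles; "dq": joint speeds; "joint_efforts": joint torques, N m; "ee_pos": TCP position; "tcp_rot": TCP orientation; "ft_force": force on the tool from outside, world axes, zero at the start; "ft_torque": the same for the moment, N m; "grip_width": finger opening in m; "finger_force": force on a finger pad.
Only numpy, scipy, OpenCV 4.12 (cv2) and the standard library are available. Lean on these libraries where they do the work, as an engineer would, in place of code of your own. Each camera call takes 0.05 s, during which the arm holds its last target. There are 200 camera calls.

## Working session

There is one attempt and no reset: what is moved stays moved. The work goes in short steps, Python scripts to look and compute and a shell command to move; the robot and the scene stay as the last step left them, time stands still between calls to the robot, and variables do not carry over. Pictures are saved under pics/ and viewed, at most 14 in all, crops included, and the job is handed in when it is done.

```bash
ls; mkdir -p pics; cat > h.py <<'E'
import numpy as np, cv2
from cell import r
from scipy.spatial.transform import Rotation as R
def snap(n):
    return r.camera(n)
def save(c,name,crop=None,s=1):
    im=c["img"][:,:,::-1]
    if crop: im=im[crop[1]:crop[3],crop[0]:crop[2]]
    if s!=1: im=cv2.resize(im,None,fx=s,fy=s,interpolation=cv2.INTER_CUBIC)
    cv2.imwrite("pics/"+name+".png",im)
F=np.diag([1,-1,-1.])
def proj(c,P):
    V=np.array(c["view"]);P=np.atleast_2d(P).astype(float)
    q=(P@V[:3,:3].T+V[:3,3])@F
    return cv2.projectPoints(q,np.zeros(3),np.zeros(3),np.array(c["camera_matrix"],float),np.array(c["distortion"],float))[0][:,0]
def ray(c,uv,z):
    V=np.array(c["view"]);uv=np.array(uv,float).reshape(-1,1,2)
    n=cv2.undistortPoints(uv,np.array(c["camera_matrix"],float),np.array(c["distortion"],float))[:,0]
    d=(np.c_[n,np.ones(len(n))]@F)@V[:3,:3]
    o=-V[:3,:3].T@V[:3,3]
    return o+d*((z-o[2])/d[:,2])[:,None]
E
python3 - <<'E'
from h import *
s=r.state();print(s["ee_pos"],s["tcp_rot"],s["time_s"])
for n in ["scene","side","wrist"]:
    c=snap(n);save(c,n+"0",s=1.4)
    V=np.array(c["view"]);print(n,(-V[:3,:3].T@V[:3,3]).round(3),(-V[2,:3]).round(2))
    if n=="wrist":continue
    for q in ["bin","bar_tray","scoop_grip","bar1_c","stopper1_c","forceps","oil_bottle"]:
        for d in r.outline_of(c,q)[:5]:
            u=d["rect"];print(n,q,round(d["score"],2),u,d["region"].sum(), ray(c,[[(u[0]+u[2])/2,(u[1]+u[3])/2]],0.01).round(3)[0])
E
```

```text
pics
[ 0.26656067 -0.53676904  0.23043627] [ 9.73572279e-01  2.28377191e-01 -1.04435389e-04 -9.29905431e-04] 0.0
scene [-0.307 -0.701  0.739] [ 0.75  0.35 -0.57]
scene bin 0.85 [140.3, 161.6, 248.3, 236.8] 4488 [ 0.583 -0.022  0.01 ]
scene bin 0.26 [291.3, 228.8, 371.6, 272.3] 1206 [ 0.549 -0.437  0.01 ]
scene bar_tray 0.77 [213.7, 243.9, 332.0, 315.1] 4823 [ 0.396 -0.357  0.01 ]
scene scoop_grip 0.64 [294.7, 229.3, 370.7, 269.1] 1242 [ 0.556 -0.437  0.01 ]
scene scoop_grip 0.33 [139.9, 165.3, 246.7, 235.6] 4628 [ 0.577 -0.023  0.01 ]
scene bar1_c 0.29 [294.5, 229.1, 372.5, 269.5] 1042 [ 0.556 -0.439  0.01 ]
scene stopper1_c 0.66 [345.1, 236.6, 353.8, 248.5] 80 [ 0.598 -0.465  0.01 ]
scene forceps 0.74 [151.2, 240.1, 198.9, 253.4] 221 [ 0.39  -0.098  0.01 ]
scene forceps 0.72 [180.6, 197.2, 217.3, 210.8] 121 [ 0.57  -0.046  0.01 ]
scene oil_bottle 0.59 [282.0, 170.5, 292.4, 196.9] 197 [ 0.775 -0.213  0.01 ]
scene oil_bottle 0.22 [141.4, 162.0, 249.7, 233.3] 4375 [ 0.591 -0.02   0.01 ]
side [ 0.585 -1.063  0.365] [ 0.    0.93 -0.37]
side bin 0.83 [225.8, 159.3, 318.8, 206.2] 4134 [ 0.585 -0.     0.01 ]
side bar_tray 0.57 [124.3, 218.5, 222.1, 286.0] 5078 [ 0.408 -0.37   0.01 ]
side scoop_grip 0.91 [223.3, 229.6, 304.0, 307.4] 2328 [ 0.567 -0.434  0.01 ]
side stopper1_c 0.54 [268.4, 261.8, 289.1, 288.7] 347 [ 0.591 -0.457  0.01 ]
side forceps 0.55 [190.0, 193.3, 193.8, 199.3] 12 [ 0.395 -0.085  0.01 ]
side oil_bottle 0.65 [343.1, 183.7, 358.6, 220.4] 424 [ 0.758 -0.148  0.01 ]
wrist [ 0.337 -0.503  0.373] [-0.27 -0.14 -0.95]
```

View pics/scene0.png

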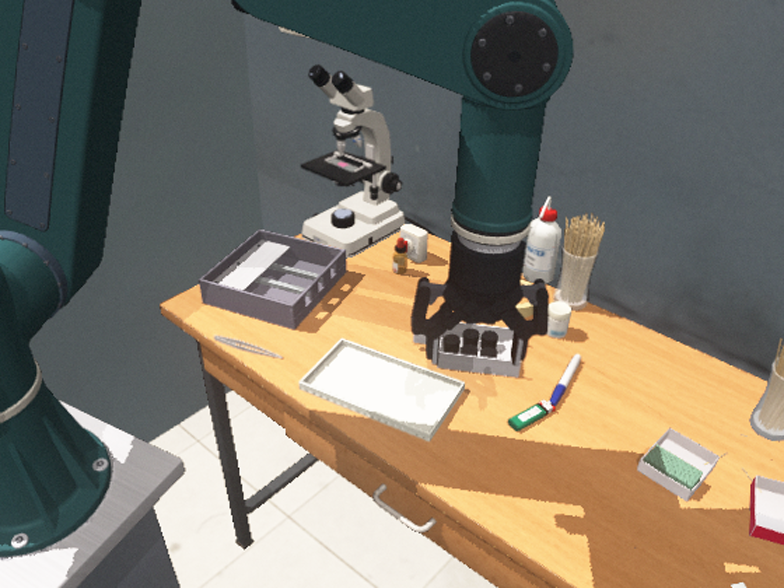

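View pics/side0.png

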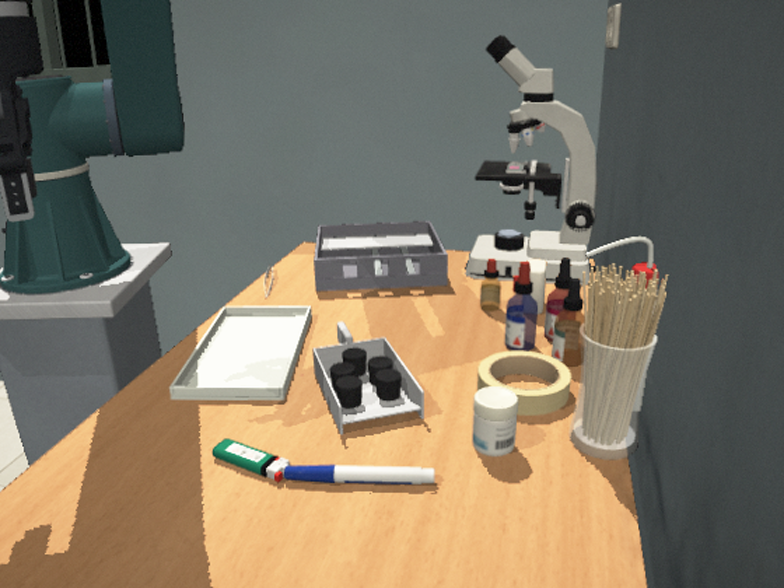

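Two bars show behind slots 2 and 3, and the scoop's lip points towards -y. I'll move above the bin and look from near.

```bash
cat >> h.py <<'E'
def rel(pos,rot=None,yaw=None,tilt=0):
    """tool-frame turn and shift (mm) to reach pose; yaw=azimuth of tool y (deg); tilt: about world x after (deg, front -y end up)"""
    s=r.state();R0=R.from_quat(s["tcp_rot"])
    if rot is None: rot=R0 if yaw is None else down(yaw,tilt)
    d=R0.inv().apply(np.array(pos)-s["ee_pos"])*1000
    print("t",round(s["time_s"],2),"pos",np.round(s["ee_pos"],4),"turn",(R0.inv()*rot).as_rotvec().round(4),"shift(now axes)",d.round(1),"shift(after)",rot.inv().apply(np.array(pos)-s["ee_pos"]).round(4)*1000,"F",np.round(s["ft_force"],1),"w",round(s["grip_width"]*1000,1))
def down(yaw,tilt=0):
    a=np.radians(yaw);y=np.array([np.cos(a),np.sin(a),0]);z=np.array([0,0,-1.]);x=np.cross(y,z)
    m=R.from_matrix(np.c_[x,y,z]); return R.from_rotvec(-np.radians(tilt)*y)*m
E
python3 -m crank '[[[0,0,0,42.2,-26.2,0,40],[0,0,0,42.2,-26.2,0,40],[0,0,0,42.2,-26.2,0,40],[0,0,0,42.2,-26.2,0,40],[0,0,0,42.2,-26.2,0,40],[0,0,0,42.2,-26.2,0,40],[0,0,0,42.2,-26.2,0,40],[0,0,0,42.2,-26.2,0,40]]]' 50
python3 -m crank '[[[0,0,0,42.2,-26.2,0,40],[0,0,0,42.2,-26.2,0,40],[0,0,0,42.2,-26.2,0,40],[0,0,0,42.2,-26.2,0,40],[0,0,-0.159,0,0,0,40],[0,0,-0.159,0,0,0,40],[0,0,-0.159,0,0,0,40],[0,0,-0.159,0,0,0,40]]]'
python3 -m crank '[[[0,0,-0.159,0,0,0,30],[0,0,-0.159,0,0,0,30],[0,0,-0.159,0,0,0,30],[0,0,0,0,0,0,30],[0,0,0,0,0,0,30],[0,0,0,0,0,0,30],[0,0,0,0,0,0,30],[0,0,0,0,0,0,30]]]'
python3 - <<'E'
from h import *
rel([.58,-.03,.25],yaw=0)
for n in ["wrist","scene"]:
    c=snap(n);save(c,n+"1",s=1.4)
    for q in ["bin","bar1_c","scoop_grip","stopper1_c","bar_tray"]:
        for d in r.outline_of(c,q)[:5]:
            u=d["rect"];print(n,q,round(d["score"],2),u,d["region"].sum(), ray(c,[[(u[0]+u[2])/2,(u[1]+u[3])/2]],0.014).round(3)[0])
E
```

```text
time_s: 1.85
ee_pos: [0.4768, -0.1982, 0.2315]
tcp_rot: [0.974, 0.228, 0.0, 0.0]
ft_force: [0.4, -0.1, -0.5]
grip_width: 0.0401
finger_force: 0.0
time_s: 2.85
ee_pos: [0.5806, -0.0305, 0.2313]
tcp_rot: [0.852, 0.524, -0.0, -0.0]
ft_force: [-0.7, -0.1, 0.1]
grip_width: 0.04
finger_force: 0.0
time_s: 3.85
ee_pos: [0.5805, -0.0306, 0.2313]
tcp_rot: [0.706, 0.708, 0.0, -0.0]
ft_force: [-0.5, 0.2, -1.1]
grip_width: 0.03
finger_force: 0.0
t 3.85 pos [ 0.5805 -0.0306  0.2313] turn [-0.0001 -0.0001  0.0026] shift(now axes) [  0.6  -0.5 -18.7] shift(after) [  0.6  -0.5 -18.7] F [-0.5  0.2 -1.1] w 30.0
wrist bin 0.71 [110.2, 168.6, 143.3, 268.8] 860 [ 0.4   -0.089  0.014]
wrist bin 0.58 [164.9, 69.1, 392.0, 275.7] 38975 [ 0.577 -0.034  0.014]
wrist bar_tray 0.69 [106.5, 314.2, 183.8, 419.5] 1208 [ 0.395 -0.305  0.014]
scene bin 0.83 [141.0, 161.3, 248.7, 236.1] 4595 [ 0.581 -0.025  0.014]
scene bin 0.33 [280.5, 173.2, 290.8, 193.6] 197 [ 0.769 -0.211  0.014]
scene scoop_grip 0.72 [294.1, 228.9, 371.0, 269.9] 1663 [ 0.55  -0.439  0.014]
scene bar_tray 0.75 [213.4, 245.2, 333.4, 312.3] 4727 [ 0.395 -0.359  0.014]
scene bar_tray 0.64 [142.7, 165.3, 250.6, 235.9] 4584 [ 0.576 -0.035  0.014]
```

View pics/wrist1.png

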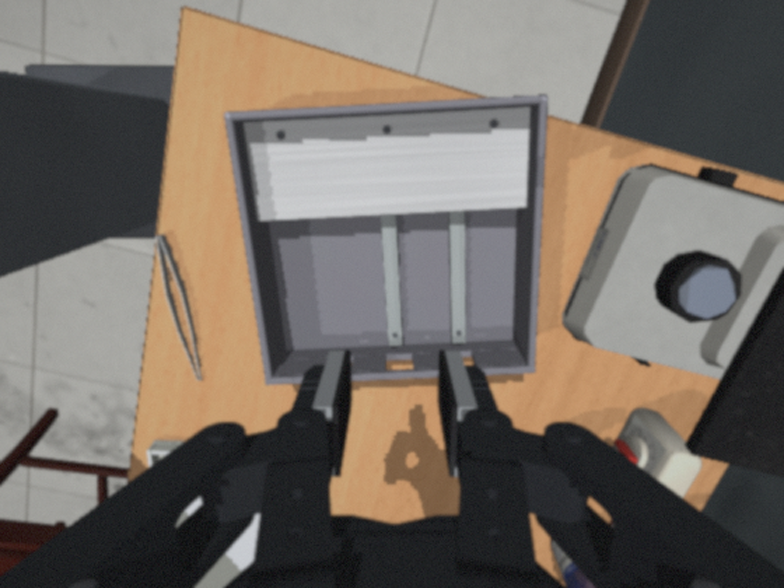

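The wrist picture shows bars only at slots 2 (x≈392) and 3 (x≈458). The rim corners are at about (227,113), (547,97), (535,371) and (266,383), in 1.4x pixels.

```bash
python3 - <<'E'
from h import *
c=snap("wrist")
p=np.array([[227,113],[547,97],[535,371],[266,383]])/1.4
w=ray(c,p,.054);print(w.round(4))
# rigid fit to rectangle
M=np.array([[-106,101],[106,101],[106,-101],[-106,-101]])/1000
from scipy.optimize import least_squares
f=lambda q:((M@np.array([[np.cos(q[2]),np.sin(q[2])],[-np.sin(q[2]),np.cos(q[2])]])+q[:2])-w[:,:2]).ravel()
s=least_squares(f,[.58,0,0]);print(s.x,np.degrees(s.x[2]),np.abs(s.fun).max())
b=np.array([[388,216],[396,344],[457,212],[459,341]])/1.4
wb=ray(c,b,.014);print(wb.round(4))
th=s.x[2];print(((wb[:,:2]-s.x[:2])@np.array([[np.cos(th),-np.sin(th)],[np.sin(th),np.cos(th)]])).round(4))
# side-cam check: reproject model outer bottom/top corners
g=R.from_euler("z",th)
c2=snap("side");d=r.outline_of(c2,"bin")[0];P=[]
for x,y in M: P+= [[x,y,0],[x,y,.054]]
P=g.apply(P)+[s.x[0],s.x[1],0]
q=proj(c2,P);print(d["rect"],q.min(0),q.max(0))
c3=snap("scene");q=proj(c3,P);d=r.outline_of(c3,"bin")[0];print(d["rect"],q.min(0),q.max(0))
E
```

```text
[[ 0.4712  0.0603  0.054 ]
 [ 0.6781  0.0705  0.054 ]
 [ 0.6897 -0.1271  0.054 ]
 [ 0.4798 -0.1381  0.054 ]]
[ 0.57970229 -0.03361321  0.05081745] 2.911625671073781 0.00245395388749281
[[ 0.5752 -0.0132  0.014 ]
 [ 0.5818 -0.1235  0.014 ]
 [ 0.6292 -0.0099  0.014 ]
 [ 0.6358 -0.1205  0.014 ]]
[[-0.0035  0.0206]
 [-0.0024 -0.0898]
 [ 0.0506  0.0211]
 [ 0.0516 -0.0896]]
[222.8, 157.7, 319.6, 207.7] [224.04807797 157.24513406] [320.10356002 208.01357663]
[141.2, 163.2, 250.1, 236.3] [141.28914019 162.1283749 ] [247.53168543 234.90227224]
```

```bash
cat > t.sh <<'E'
python3 - "$@" <<'P'
import sys;from h import *
P
E
python3 -m crank '[[[0,0,-0.048,0,0,0,30],[0,0,0,-3,-4,20,30],[0,0,0,0,0,40,30],[0,0,0,0,0,40,30],[0,0,0,0,0,40,30],[0,0,0,0,0,30,30],[0,0,0,0,0,0,30],[0,0,0,0,0,0,30]]]'
python3 - <<'E'
from h import *
rel([.5767,-.0338,.007],yaw=2.9)
c=snap("wrist");save(c,"wrist2",s=1.4)
E
```

```text
time_s: 5.7
ee_pos: [0.5776, -0.0339, 0.0623]
tcp_rot: [0.689, 0.725, 0.0, 0.001]
ft_force: [0.4, -0.2, 1.0]
grip_width: 0.03
finger_force: 0.0
t 5.7 pos [ 0.5776 -0.0339  0.0623] turn [0.0013 0.0002 0.0004] shift(now axes) [ 0.2 -0.9 55.3] shift(after) [ 0.2 -0.9 55.3] F [ 0.4 -0.2  1. ] w 30.0
```

View pics/wrist2.png

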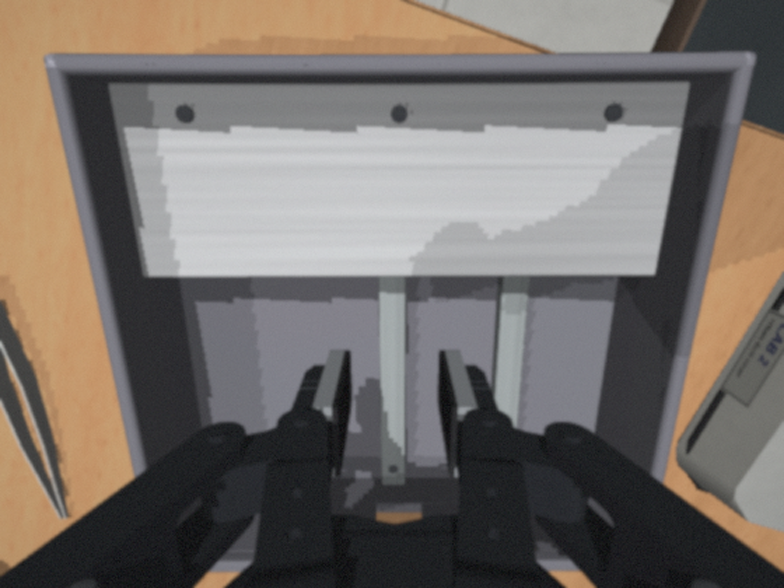

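The fingers straddle bar 2 (bar at x≈392, finger gap centre ≈395). I'll lower and grip.

```bash
python3 -m crank '[[[0,0,0,0,-0.9,15,30],[0,0,0,0,0,15,30],[0,0,0,0,0,15,30],[0,0,0,0,0,10,30],[0,0,0,0,0,0,30],[0,0,0,0,0,0,0],[0,0,0,0,0,0,0],[0,0,0,0,0,0,0]]]' 60
python3 -c "
from h import *
rel([.5767,-.0338,.007],yaw=2.9)
s=r.state();print(s['finger_force'],s['ft_torque'])"
```

```text
time_s: 6.75
ee_pos: [0.5761, -0.0339, 0.0066]
tcp_rot: [0.689, 0.725, 0.0, 0.0]
ft_force: [-0.4, 0.3, -1.2]
grip_width: 0.0095
finger_force: 59.2
t 6.75 pos [ 0.5761 -0.0339  0.0066] turn [0.0007 0.0001 0.0004] shift(now axes) [ 0.   0.6 -0.4] shift(after) [ 0.   0.6 -0.4] F [-0.4  0.3 -1.2] w 9.5
59.21216547489166 [0.01940739 0.01914815 0.01563568]
```

```bash
python3 -m crank '[[[0,0,0,0,0,-1,0],[0,-0.028,0,0.2,0,-2.3,0],[0,-0.028,0,0.2,0,-2.5,0],[0,-0.028,0,0.2,0,-2.5,0],[0,-0.028,0,0.2,0,-2.5,0],[0,-0.028,0,0.2,0,-2.5,0],[0,0,0,0,0,0,0],[0,0,0,0,0,0,0]]]'
python3 - <<'E'
from h import *
rel([.5767,-.0338,.007],yaw=2.9,tilt=8)
c=snap("wrist");save(c,"wrist3",s=1.4)
E
```

```text
time_s: 7.75
ee_pos: [0.5757, -0.0321, 0.0195]
tcp_rot: [0.687, 0.723, -0.048, 0.05]
ft_force: [0.5, -0.4, -1.1]
grip_width: 0.0102
finger_force: 59.3
t 7.75 pos [ 0.5757 -0.0321  0.0195] turn [ 0.0001 -0.0002  0.0005] shift(now axes) [ 0.   0.9 12.6] shift(after) [ 0.   0.9 12.6] F [ 0.5 -0.4 -1.1] w 10.2
```

View pics/wrist3.png

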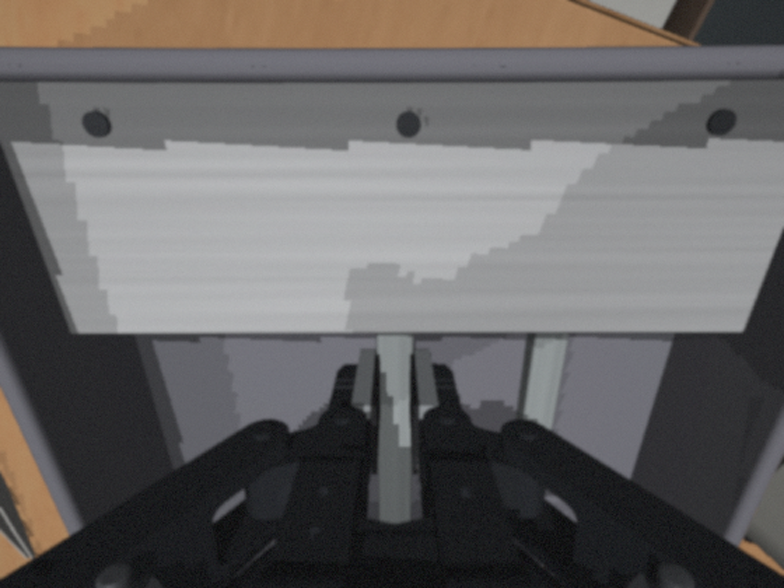

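The bar is held, tilted, with no contact force. I'll centre it on the slot and feed it through.

```bash
python3 -m crank '[[[0,0,0,0,2,0,0],[0,0,0,0,1.5,0,0],[0,0,0,-5,0,0,0],[0,0,0,-8,0,0,0],[0,0,0,-10,0,0,0],[0,0,0,-10,0,0,0],[0,0,0,-10,0,0,0],[0,0,0,-5,0,0,0]]]'
python3 -m crank '[[[0,0,0,-5,0,0,0],[0,0,0,-8,0,0,0],[0,0,0,-8,0,0,0],[0,0,0,-8,0,0,0],[0,0,0,0,0,0,0],[0,0,0,0,0,2.5,0],[0,0,0,0,0,2.5,0],[0,0,0,0,0,0,0]]]'
python3 - <<'E'
from h import *
rel([.5767,-.0338,.007],yaw=2.9,tilt=8)
c=snap("side");save(c,"side3",[180,130,380,260],4)
s=r.state();p=R.from_euler("z",-2.91,degrees=True).apply(np.array(s["ee_pos"])-[.5797,-.0336,0]);print(p)
E
```

```text
time_s: 8.8
ee_pos: [0.5817, -0.0803, 0.0264]
tcp_rot: [0.687, 0.723, -0.048, 0.051]
ft_force: [-1.2, 0.7, -0.7]
grip_width: 0.01
finger_force: 59.3
time_s: 9.8
ee_pos: [0.5828, -0.1085, 0.0249]
tcp_rot: [0.687, 0.723, -0.048, 0.05]
ft_force: [0.2, -0.2, 0.1]
grip_width: 0.0102
finger_force: 59.3
t 9.8 pos [ 0.5828 -0.1085  0.0249] turn [-0.0007  0.0001  0.0008] shift(now axes) [76.7 -2.3  7.3] shift(after) [76.7 -2.3  7.3] F [ 0.2 -0.2  0.1] w 10.2
[-0.00057953 -0.0750314   0.02503531]
```

View pics/side3.png

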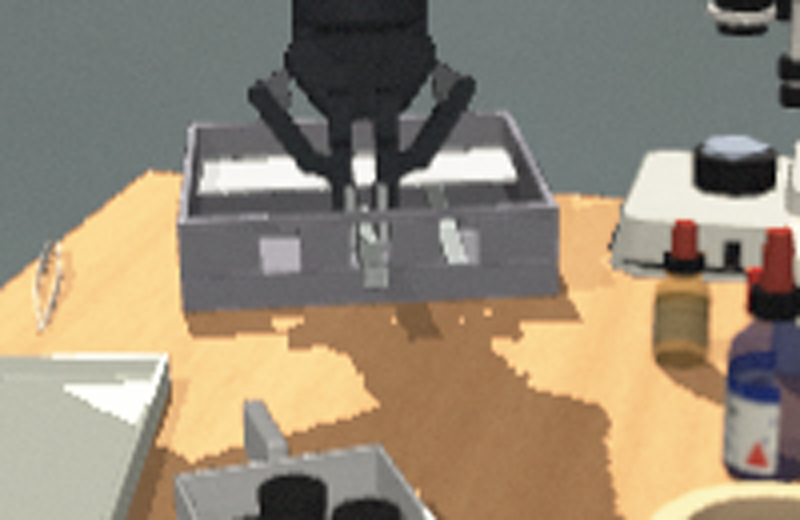

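```bash
python3 -m crank '[[[0,0,0,0,0,0,16],[0,0,0,0,0,0,24],[0,0,0,0,0,0,30],[0,0,0,0,0,0,30],[0,0,0,0,0,-20,30],[0,0,0,0,0,-30,30],[0,0,0,0,0,-30,30],[0,0,0,0,0,0,30]]]'
python3 -m crank '[[[0,-0.024,0,0,0,0,30],[0,0,0,-20,0,0,30],[0,0,0,-20,0,0,30],[0,0,0,-20,0,0,30],[0,0,0,-20,0,0,30],[0,0,0,0,0,0,30],[0,0,0,0,0,0,30],[0,0,0,0,0,0,30]]]'
python3 - <<'E'
from h import *
rel([.5866,-.1814,.0325],yaw=2.9,tilt=9.4)
c=snap("wrist");save(c,"wrist4",s=1.4)
c=snap("side");save(c,"side4",[180,130,380,260],3)
E
```

```text
time_s: 10.85
ee_pos: [0.5845, -0.0978, 0.1069]
tcp_rot: [0.687, 0.723, -0.047, 0.053]
ft_force: [0.2, -0.1, -0.3]
grip_width: 0.0299
finger_force: 0.0
time_s: 11.85
ee_pos: [0.5863, -0.1758, 0.1174]
tcp_rot: [0.686, 0.723, -0.056, 0.059]
ft_force: [0.5, 0.2, -0.5]
grip_width: 0.0296
finger_force: 0.0
t 11.85 pos [ 0.5863 -0.1758  0.1174] turn [-0.0004 -0.0006  0.001 ] shift(now axes) [ 8.3  0.  84.7] shift(after) [ 8.4 -0.  84.7] F [ 0.5  0.2 -0.5] w 29.6
```

View pics/wrist4.png

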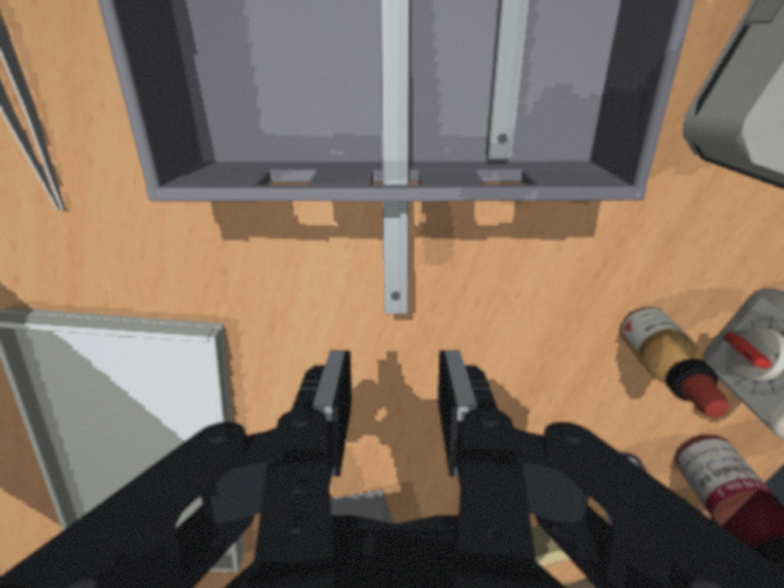

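The bar rests in the slot, tip at (396,310), yaw straight. I'll regrasp it outside.

```bash
python3 -c "
from h import *
c=snap('wrist');w=ray(c,[[396/1.4,312/1.4]],.043);print(R.from_euler('z',-2.91,degrees=True).apply(w-[.5797,-.0336,0]))"
python3 -m crank '[[[0,0,0,4,0,20,30],[0,0,0,4,0,20,30],[0,0,0,0,0,20,30],[0,0,0,0,0,15,30],[0,0,0,0,0,9.7,30],[0,0,0,0,0,0,0],[0,0,0,0,0,0,0],[0,0,0,0,0,0,0]]]' 60
python3 -c "
from h import *
rel([.5866,-.1814,.0325],yaw=2.9,tilt=9.4);s=r.state();print(s['finger_force'],s['ft_torque'])"
```

```text
[[-1.62494843e-04 -1.62646553e-01  4.30000000e-02]]
time_s: 13.0
ee_pos: [0.5873, -0.1825, 0.0333]
tcp_rot: [0.687, 0.722, -0.056, 0.06]
ft_force: [-0.8, -0.1, -1.6]
grip_width: 0.0098
finger_force: 60.4
t 13.0 pos [ 0.5873 -0.1825  0.0333] turn [0.001  0.0002 0.0003] shift(now axes) [ 1.2 -0.7  0.6] shift(after) [ 1.2 -0.7  0.6] F [-0.8 -0.1 -1.6] w 9.8
60.441298484802246 [ 0.05131667 -0.00474861 -0.05144226]
```

```bash
python3 -m crank '[[[0,0,0,0,0,-2,0],[0,0,0,0,0,-2,0],[0,0,0,-8,0,0,0],[0,0,0,-12,0,0,0],[0,0,0,-15,0,0,0],[0,0,0,-15,0,0,0],[0,0,0,-15,0,0,0],[0,0,0,-10,0,0,0]]]'
python3 -m crank '[[[0,0,0,-15,0,0,0],[0,0,0,-15,0,0,0],[0,0,0,-15,0,0,0],[0,0,0,-15,0,0,0],[0,0,0,-5,0,0,0],[0,0,0,0,0,-20,0],[0,0,0,0,0,-30,0],[0,0,0,0,0,0,0]]]'
python3 - <<'E'
from h import *
c=snap("scene");t=snap("side")
for cc,n in ((c,"scene"),(t,"side")):
    for q in ["bar_tray","scoop_grip"]:
        d=r.outline_of(cc,q)
        for e in d[:2]:
            cn=cv2.findContours(e["region"].astype(np.uint8),0,1)[0];k=max(cn,key=cv2.contourArea)
            ap=cv2.approxPolyDP(cv2.convexHull(k),3,True)[:,0]
            print(n,q,round(e["score"],2),ap.tolist(),ray(cc,ap,.016 if q=="bar_tray" else .034)[:,:2].round(3).tolist())
save(t,"side5",s=1.4)
rel([.40,-.36,.1],yaw=0)
E
```

```text
time_s: 14.0
ee_pos: [0.5907, -0.2571, 0.0491]
tcp_rot: [0.687, 0.722, -0.056, 0.06]
ft_force: [0.9, 0.1, -2.6]
grip_width: 0.0099
finger_force: 60.4
time_s: 15.0
ee_pos: [0.5956, -0.3116, 0.1125]
tcp_rot: [0.686, 0.723, -0.056, 0.062]
ft_force: [-0.1, 0.7, -1.2]
grip_width: 0.0097
finger_force: 60.5
scene bar_tray 0.57 [[214, 273], [242, 242], [330, 272], [331, 279], [308, 313], [302, 314], [216, 279]] [[0.349, -0.234], [0.474, -0.235], [0.47, -0.463], [0.45, -0.473], [0.334, -0.468], [0.326, -0.458], [0.335, -0.249]]
scene scoop_grip 0.87 [[295, 236], [318, 229], [372, 235], [370, 269], [312, 262], [295, 243]] [[0.532, -0.348], [0.584, -0.386], [0.621, -0.512], [0.5, -0.545], [0.464, -0.421], [0.508, -0.359]]
scene scoop_grip 0.33 [[234, 186], [283, 187], [286, 193]] [[0.66, -0.104], [0.718, -0.227], [0.694, -0.247]]
side bar_tray 0.56 [[221, 221], [202, 284], [122, 283], [122, 274], [160, 220]] [[0.481, -0.25], [0.475, -0.488], [0.351, -0.481], [0.342, -0.454], [0.355, -0.237]]
side scoop_grip 0.74 [[223, 250], [243, 230], [274, 242], [301, 277], [302, 296], [243, 309], [224, 267]] [[0.501, -0.413], [0.53, -0.335], [0.585, -0.387], [0.623, -0.505], [0.621, -0.555], [0.543, -0.582], [0.508, -0.469]]
side scoop_grip 0.74 [[353, 186], [358, 216], [356, 221], [346, 222], [342, 216], [348, 188]] [[0.768, -0.109], [0.747, -0.284], [0.739, -0.308], [0.719, -0.311], [0.716, -0.282], [0.755, -0.122]]
t 15.3 pos [ 0.5928 -0.3111  0.1078] turn [0.0025 0.1629 0.0511] shift(now axes) [ -37.2 -195.    14.3] shift(after) [ -48.9 -192.8    7.8] F [ 0.1 -0.1 -1.2] w 9.9
```

View pics/side5.png

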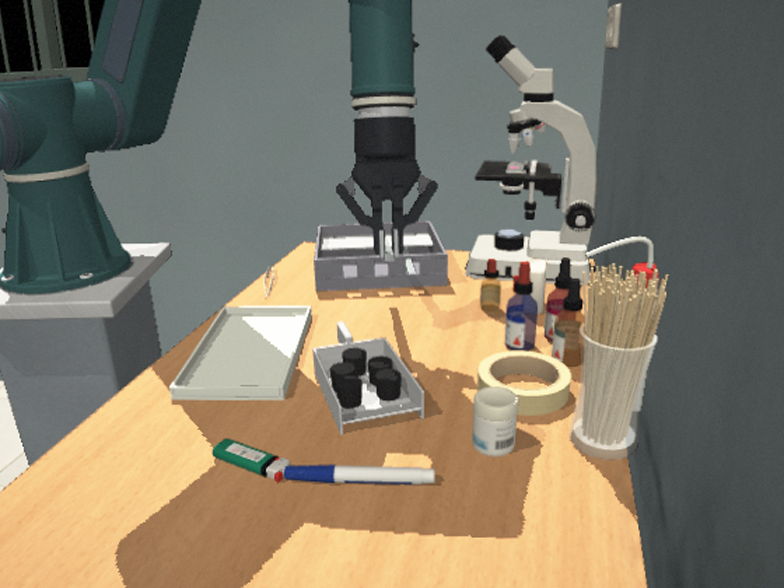

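Bar 2 is out, held above the table, and the bin holds only bar 3. Now I'll fit the tray's pose in both views.

```bash
cat >> h.py <<'E'
from scipy.optimize import minimize
def fit(obs,P,x0):
    """obs: list (camera, mask hull mask); P: model points (convex hull silhouettes); x0: x,y,yaw"""
    K=4
    ms=[cv2.resize(m.astype(np.uint8),None,fx=K,fy=K,interpolation=0) for c,m in obs]
    def f(q):
        w=R.from_euler("z",q[2]).apply(P)+[q[0],q[1],0];v=0
        for (c,_),m in zip(obs,ms):
            h=cv2.convexHull(((proj(c,w)+.5)*K).astype(np.float32)).astype(np.int32)
            a=np.zeros_like(m);cv2.fillConvexPoly(a,h,1);v+=1-(a&m).sum()/(a|m).sum()
        return v
    s=minimize(f,x0,method="Nelder-Mead",options=dict(initial_simplex=np.array(x0)+np.array([[0,0,0],[.01,0,0],[0,.01,0],[0,0,.08]]),xatol=1e-4,fatol=1e-5))
    return s.x,s.fun/len(obs)
def hullmask(m):
    cn=cv2.findContours(m.astype(np.uint8),0,1)[0];k=max(cn,key=cv2.contourArea);a=np.zeros(m.shape,np.uint8);cv2.fillConvexPoly(a,cv2.convexHull(k),1);return a
def box(x0,x1,y0,y1,z0,z1): return np.array([[x,y,z] for x in(x0,x1) for y in(y0,y1) for z in(z0,z1)])
E
python3 - <<'E'
from h import *
P=box(-.065,.065,-.116,.116,0,.016)
o=[]
for n in("scene","side"):
    c=snap(n);o.append((c,hullmask(r.outline_of(c,"bar_tray")[0]["region"])))
for oo in (o,o[:1],o[1:]): print(fit(oo,P,[.41,-.355,0.]))
E
```

```text
(array([ 0.41018248, -0.34896213, -0.04061089]), np.float64(0.030514110377235393))
(array([ 0.40873022, -0.34944157, -0.03325877]), np.float64(0.030787989635726265))
(array([ 0.41105987, -0.34778016, -0.03766205]), np.float64(0.019560666939345106))
```

```bash
python3 -m crank '[[[0,0.0815,0,0,0,-10,0],[0,0.0815,0,0,0,-10,0],[0,0,0.09,0,0,0,0],[0,0,0,0,0,0,0],[0,0,0,-10,-25,0,0],[0,0,0,-15,-30,0,0],[0,0,0,-15,-30,0,0],[0,0,0,-15,-30,0,0]]]'
python3 -m crank '[[[0,0,0,-15,-30,0,0],[0,0,0,-15,-30,0,0],[0,0,0,-15,-20,0,0],[0,0,0,0,0,0,0],[0,0,0,0,0,20,0],[0,0,0,0,0,20,0],[0,0,0,0,0,0,0],[0,0,0,0,0,0,0]]]'
python3 - <<'E'
from h import *
rel([.3892,-.4233,.0075],yaw=-2.2)
E
```

```text
time_s: 16.5
ee_pos: [0.4753, -0.3594, 0.1284]
tcp_rot: [0.72, 0.694, -0.0, 0.0]
ft_force: [0.3, -0.2, -0.9]
grip_width: 0.01
finger_force: 60.5
time_s: 17.5
ee_pos: [0.3953, -0.4013, 0.0892]
tcp_rot: [0.72, 0.694, -0.0, 0.001]
ft_force: [0.4, 0.6, -1.2]
grip_width: 0.0101
finger_force: 60.4
t 17.5 pos [ 0.3953 -0.4013  0.0892] turn [0.0005 0.0012 0.0006] shift(now axes) [-22.1  -5.3  81.7] shift(after) [-22.2  -5.3  81.7] F [ 0.4  0.6 -1.2] w 10.1
```

```bash
python3 -m crank '[[[0,0,0,-11,-2.6,10,0],[0,0,0,-11,-2.7,15,0],[0,0,0,0,0,18,0],[0,0,0,0,0,15,0],[0,0,0,0,0,10,0],[0,0,0,0,0,6,0],[0,0,0,0,0,4,0],[0,0,0,0,0,3,0]]]'
python3 -c "
from h import *
rel([.3892,-.4233,.0075],yaw=-2.2);s=r.state();print(s['ft_torque'])
c=snap('wrist');save(c,'wrist5',s=1.4)"
```

```text
time_s: 18.5
ee_pos: [0.3887, -0.4235, 0.0079]
tcp_rot: [0.721, 0.693, -0.0, 0.001]
ft_force: [0.1, 0.1, -1.2]
grip_width: 0.0103
finger_force: 60.5
t 18.5 pos [ 0.3887 -0.4235  0.0079] turn [ 0.0004  0.0014 -0.0005] shift(now axes) [0.2 0.5 0.4] shift(after) [0.2 0.5 0.4] F [ 0.1  0.1 -1.2] w 10.3
[-0.05369323 -0.02883704 -0.05706985]
```

View pics/wrist5.png

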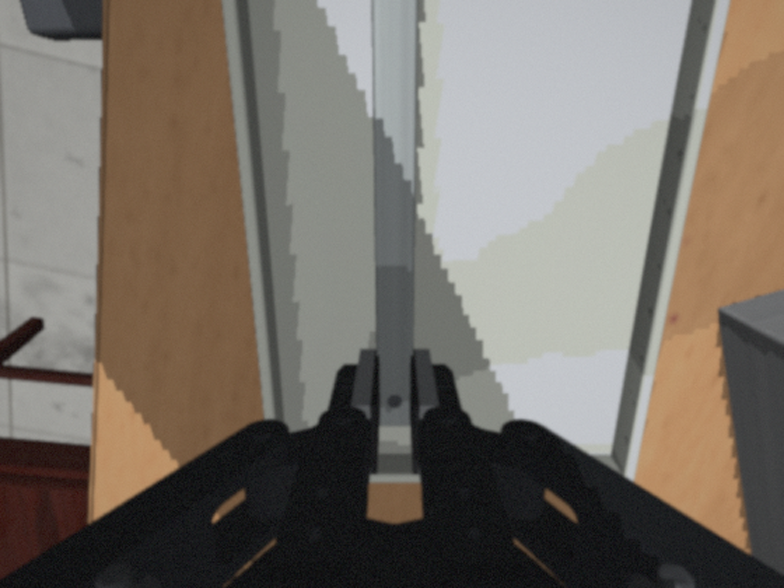

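```bash
python3 -m crank '[[[0,0,0,0,0,0,16],[0,0,0,0,0,0,22],[0,0,0,0,0,0,22],[0,0,0,0,0,-20,22],[0,0,0,0,0,-40,22],[0,0,0,0,0,-50,30],[0,0,0,0,0,0,30],[0,0,0,33.4,18.9,0,30]]]'
python3 -m crank '[[[0,0,0,33.4,18.9,0,30],[0,0,0,33.4,18.9,0,30],[0,0,0,33.4,18.9,0,30],[0,0,0,33.4,18.9,0,30],[0,0,0,33.4,18.9,0,30],[0,0,0,33.4,18.9,0,30],[0,0,0,33.4,18.9,0,30],[0,0,0,33.4,18.9,0,30]]]'
python3 -m crank '[[[0,0,0,33.4,18.9,0,30],[0,0,0,33.4,18.9,0,30],[0,0,0,33.4,18.9,0,30],[0,0,-0.089,0,0,0,30],[0,0,0,0,0,20,30],[0,0,0,0,0,0,30],[0,0,0,0,0,0,30],[0,0,0,0,0,0,30]]]'
python3 - <<'E'
from h import *
rel([.6306,-.031,.007],yaw=2.9)
c=snap("wrist");save(c,"wrist6",s=1.4)
E
```

```text
time_s: 19.55
ee_pos: [0.4086, -0.3925, 0.1183]
tcp_rot: [0.722, 0.692, -0.001, 0.002]
ft_force: [0.2, -0.3, 0.5]
grip_width: 0.03
finger_force: 0.0
time_s: 20.55
ee_pos: [0.57, -0.1281, 0.1164]
tcp_rot: [0.721, 0.693, -0.001, -0.0]
ft_force: [0.2, 0.1, -0.3]
grip_width: 0.0301
finger_force: 0.0
time_s: 21.55
ee_pos: [0.6311, -0.0318, 0.0979]
tcp_rot: [0.689, 0.724, -0.0, 0.001]
ft_force: [-0.2, 0.4, 0.6]
grip_width: 0.0301
finger_force: 0.0
t 21.55 pos [ 0.6311 -0.0318  0.0979] turn [ 0.0008  0.0011 -0.001 ] shift(now axes) [ 0.9 -0.5 90.9] shift(after) [ 0.8 -0.4 90.9] F [-0.2  0.4  0.6] w 30.1
```

View pics/wrist6.png

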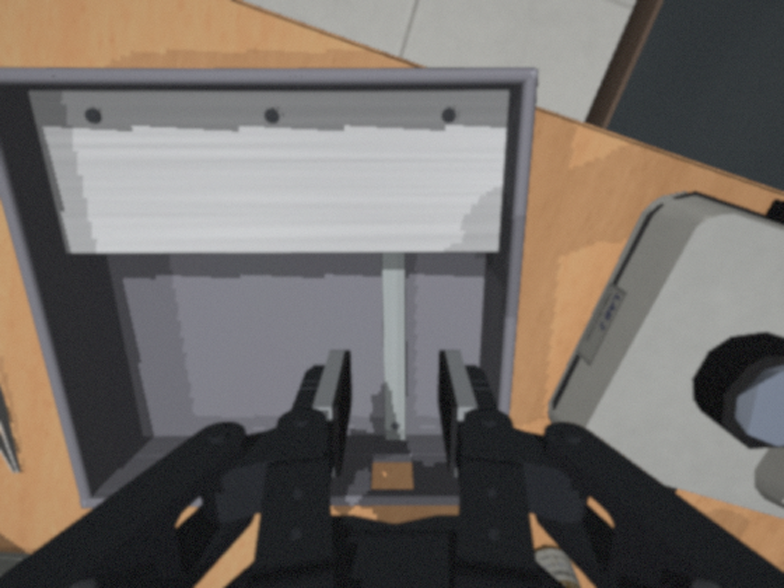

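```bash
python3 -m crank '[[[0,0,0,0.9,-0.5,20,24],[0,0,0,0,0,20,24],[0,0,0,0,0,15,24],[0,0,0,0,0,10,24],[0,0,0,0,0,8,24],[0,0,0,0,0,0,24],[0,0,0,0,0,0,24],[0,0,0,0,0,0,24]]]'
python3 - <<'E'
from h import *
rel([.6306,-.031,.007],yaw=2.9)
c=snap("side");save(c,"side7",[200,120,350,220],5)
E
```

```text
time_s: 22.6
ee_pos: [0.6306, -0.0308, 0.025]
tcp_rot: [0.689, 0.725, -0.0, 0.001]
ft_force: [0.9, 0.2, -0.8]
grip_width: 0.0239
finger_force: 0.0
t 22.6 pos [ 0.6306 -0.0308  0.025 ] turn [ 0.001   0.0011 -0.0005] shift(now axes) [-0.2 -0.1 18. ] shift(after) [-0.2 -0.1 18. ] F [ 0.9  0.2 -0.8] w 23.9
```

View pics/side7.png

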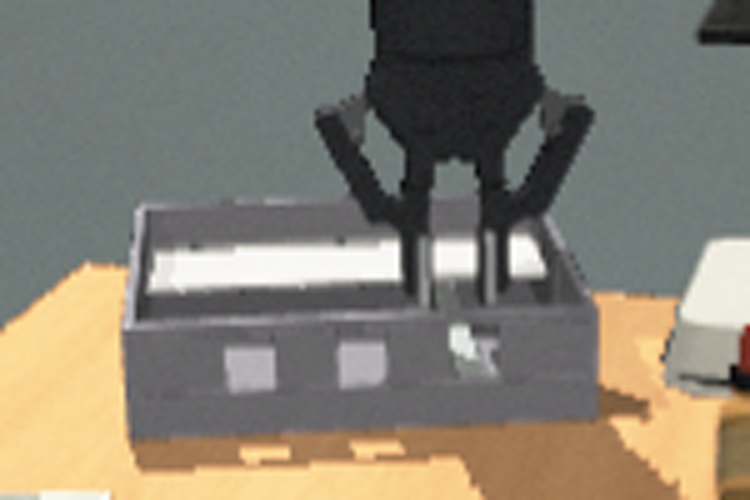

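The linkage clears the right wall by about 40 mm, so I'll go down and grip.

```bash
python3 -m crank '[[[0,0,0,0,0,10,24],[0,0,0,0,0,8,24],[0,0,0,0,0,0,24],[0,0,0,0,0,0,0],[0,0,0,0,0,0,0],[0,0,0,0,0,0,0],[0,0,0,0,0,0,0],[0,0,0,0,0,-1,0]]]' 60
python3 -m crank '[[[0,-0.028,0,0.2,0,-2.3,0],[0,-0.028,0,0.2,0,-2.5,0],[0,-0.028,0,0.2,0,-2.5,0],[0,-0.028,0,0.2,0,-2.5,0],[0,-0.028,0,0.2,0,-2.5,0],[0,0,0,0,0,0,0],[0,0,0,0,0,0,0],[0,0,0,0,0,0,0]]]'
python3 - <<'E'
from h import *
rel([.6306,-.031,.007],yaw=2.9,tilt=8)
s=r.state();p=R.from_euler("z",-2.91,degrees=True).apply(np.array(s["ee_pos"])-[.5797,-.0336,0]);print(p)
E
```

```text
time_s: 23.65
ee_pos: [0.6301, -0.0308, 0.0074]
tcp_rot: [0.689, 0.725, -0.0, 0.0]
ft_force: [-0.3, -0.7, -2.3]
grip_width: 0.0097
finger_force: 59.4
time_s: 24.65
ee_pos: [0.6301, -0.0293, 0.0196]
tcp_rot: [0.688, 0.723, -0.048, 0.051]
ft_force: [-0.3, -0.6, -0.2]
grip_width: 0.01
finger_force: 59.5
t 24.65 pos [ 0.6301 -0.0293  0.0196] turn [-0.0002  0.0009 -0.001 ] shift(now axes) [ 0.1  0.4 12.7] shift(after) [ 0.1  0.4 12.7] F [-0.3 -0.6 -0.2] w 10.0
[0.05052921 0.00169151 0.01955334]
```

```bash
python3 -m crank '[[[0,0,0,-5,0,0,0],[0,0,0,-8,0,0,0],[0,0,0,-10,0,0,0],[0,0,0,-10,0,0,0],[0,0,0,-10,0,0,0],[0,0,0,-10,0,0,0],[0,0,0,-8,0,0,0],[0,0,0,-8,0,0,0]]]'
python3 -m crank '[[[0,0,0,-8,0,0,0],[0,0,0,0,0,2.5,0],[0,0,0,0,0,2.5,0],[0,0,0,0,0,0,0],[0,0,0,0,0,0,16],[0,0,0,0,0,0,24],[0,0,0,0,0,0,24],[0,0,0,0,0,0,24]]]'
python3 -m crank '[[[0,0,0,0,0,-20,24],[0,0,0,0,0,-30,24],[0,0,0,0,0,-30,30],[0,-0.024,0,0,0,0,30],[0,0,0,-20,0,0,30],[0,0,0,-20,0,0,30],[0,0,0,-20,0,0,30],[0,0,0,-12,0,0,30]]]'
python3 - <<'E'
from h import *
b=R.from_euler("z",2.91,degrees=True).apply([.0505,-.148,.0325])+[.5797,-.0336,0];print(b)
rel(b,yaw=2.9,tilt=9.4)
c=snap("wrist");save(c,"wrist8",s=1.4)
E
```

```text
time_s: 25.65
ee_pos: [0.6335, -0.0978, 0.0294]
tcp_rot: [0.688, 0.723, -0.049, 0.051]
ft_force: [-0.3, -0.2, -1.3]
grip_width: 0.0099
finger_force: 59.5
time_s: 26.65
ee_pos: [0.634, -0.1059, 0.0256]
tcp_rot: [0.687, 0.723, -0.048, 0.051]
ft_force: [-0.0, -1.0, 0.3]
grip_width: 0.024
finger_force: 0.0
time_s: 27.65
ee_pos: [0.6368, -0.1679, 0.1163]
tcp_rot: [0.688, 0.721, -0.057, 0.06]
ft_force: [-0.2, 0.0, -0.2]
grip_width: 0.0298
finger_force: 0.0
[ 0.63764843 -0.17884541  0.0325    ]
t 27.65 pos [ 0.6368 -0.1679  0.1163] turn [-0.0007  0.0009 -0.0023] shift(now axes) [ 2.9  0.4 84.5] shift(after) [ 2.8  0.3 84.5] F [-0.2  0.  -0.2] w 29.8
```

View pics/wrist8.png

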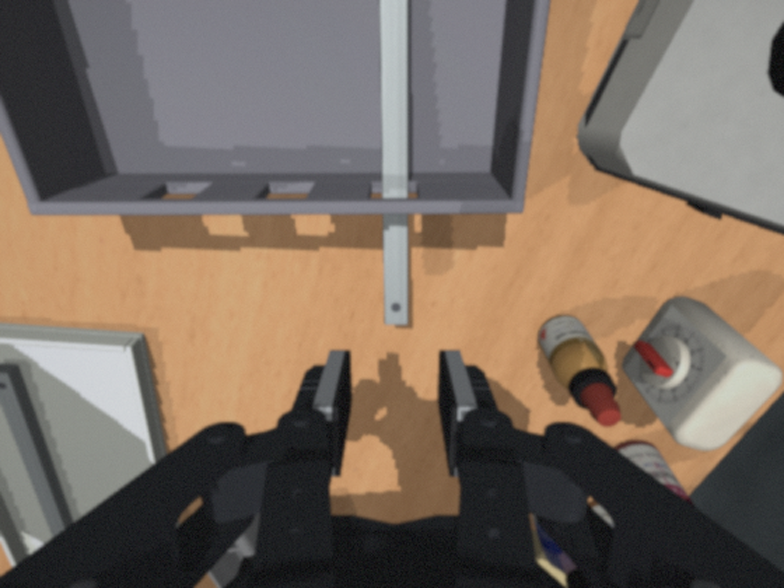

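```bash
python3 -m crank '[[[0,0,0,2.9,0.4,20,30],[0,0,0,0,0,20,30],[0,0,0,0,0,20,30],[0,0,0,0,0,15,30],[0,0,0,0,0,9.5,30],[0,0,0,0,0,0,0],[0,0,0,0,0,0,0],[0,0,0,0,0,0,0]]]' 60
python3 -c "
from h import *
rel([.6376,-.1788,.0325],yaw=2.9,tilt=9.4);s=r.state();print(s['finger_force'],s['ft_torque'])"
python3 -m crank '[[[0,0,0,0,0,-2,0],[0,0,0,0,0,-2,0],[0,0,0,-8,0,0,0],[0,0,0,-12,0,0,0],[0,0,0,-15,0,0,0],[0,0,0,-15,0,0,0],[0,0,0,-15,0,0,0],[0,0,0,-10,0,0,0]]]'
```

```text
time_s: 28.7
ee_pos: [0.6383, -0.1766, 0.0333]
tcp_rot: [0.687, 0.722, -0.057, 0.06]
ft_force: [0.1, -0.2, -0.8]
grip_width: 0.0098
finger_force: 60.4
t 28.7 pos [ 0.6383 -0.1766  0.0333] turn [ 0.0009  0.0012 -0.0006] shift(now axes) [-2.  -0.8  1.2] shift(after) [-2.  -0.8  1.2] F [ 0.1 -0.2 -0.8] w 9.8
60.354377031326294 [ 0.00730022 -0.03837559  0.03939414]
time_s: 29.7
ee_pos: [0.6416, -0.2513, 0.0491]
tcp_rot: [0.687, 0.722, -0.057, 0.06]
ft_force: [-0.4, -0.2, -0.6]
grip_width: 0.0099
finger_force: 60.4
```

```bash
python3 -m crank '[[[0,0,0,-15,0,0,0],[0,0,0,-15,0,0,0],[0,0,0,-15,0,0,0],[0,0,0,-15,0,0,0],[0,0,0,-5,0,0,0],[0,0,0,0,0,-20,0],[0,0,0,0,0,-30,0],[0,0,0,0,0,-15,0]]]'
python3 -m crank '[[[0,0.0815,0,0,0,0,0],[0,0.0815,0,0,0,0,0],[0,0,0.09,0,0,0,0],[0,0,0,0,0,0,0],[0,0,0,-10,-25,0,0],[0,0,0,-15,-30,0,0],[0,0,0,-15,-30,0,0],[0,0,0,-15,-30,0,0]]]'
python3 -c "
from h import *
rel([.4252,-.4226,.0075],yaw=-2.2)"
```

```text
time_s: 30.7
ee_pos: [0.6454, -0.3028, 0.1267]
tcp_rot: [0.687, 0.722, -0.056, 0.061]
ft_force: [0.9, 0.6, -1.1]
grip_width: 0.0096
finger_force: 60.4
time_s: 31.7
ee_pos: [0.5263, -0.3532, 0.1241]
tcp_rot: [0.72, 0.694, -0.001, 0.001]
ft_force: [-0.8, -0.4, -1.2]
grip_width: 0.0103
finger_force: 60.4
t 31.7 pos [ 0.5263 -0.3532  0.1241] turn [0.0002 0.0021 0.0018] shift(now axes) [-72.8 -98.5 116.8] shift(after) [-73.2 -98.4 116.6] F [-0.8 -0.4 -1.2] w 10.3
```

```bash
python3 -m crank '[[[0,0,0,-20,-25,0,0],[0,0,0,-20,-25,0,0],[0,0,0,-20,-25,0,0],[0,0,0,-13,-23.5,0,0],[0,0,0,0,0,20,0],[0,0,0,0,0,25,0],[0,0,0,0,0,15,0],[0,0,0,0,0,0,0]]]'
python3 -m crank '[[[0,0,0,0,0,20,0],[0,0,0,0,0,15,0],[0,0,0,0,0,10,0],[0,0,0,0,0,7,0],[0,0,0,0,0,4.5,0],[0,0,0,0,0,0,0],[0,0,0,0,0,0,0],[0,0,0,0,0,0,0]]]'
python3 -c "
from h import *
rel([.4252,-.4226,.0075],yaw=-2.2)"
```

```text
time_s: 32.7
ee_pos: [0.4254, -0.4216, 0.063]
tcp_rot: [0.721, 0.693, -0.001, -0.001]
ft_force: [1.0, 0.5, -0.3]
grip_width: 0.0095
finger_force: 60.4
time_s: 33.7
ee_pos: [0.426, -0.423, 0.0078]
tcp_rot: [0.721, 0.693, -0.001, 0.001]
ft_force: [0.2, -0.2, -1.1]
grip_width: 0.0098
finger_force: 60.4
t 33.7 pos [ 0.426  -0.423   0.0078] turn [ 0.0006  0.0024 -0.0016] shift(now axes) [ 0.4 -0.8  0.3] shift(after) [ 0.4 -0.8  0.3] F [ 0.2 -0.2 -1.1] w 9.8
```

```bash
python3 -m crank '[[[0,0,0,0,0,0,16],[0,0,0,0,0,0,22],[0,0,0,0,0,0,22],[0,0,0,0,0,-20,22],[0,0,0,0,0,-50,22],[0,0,0,0,0,-50,40],[0,0,0,0,0,-50,40],[0,0,0,0,0,-50,40]]]'
python3 -m crank '[[[0,0,0,-20,30,0,40],[0,0,0,-20,30,0,40],[0,0,0,0,20,0,40],[0,0,0,0,20,0,40],[0,0,0,0,0,0,40],[0,0,0,0,0,0,40],[0,0,0,0,0,0,40],[0,0,0,0,0,0,40]]]'
python3 - <<'E'
from h import *
c=snap("wrist");save(c,"wrist9",s=1.4)
rel([.53,-.45,.25],yaw=15)
E
```

```text
time_s: 34.7
ee_pos: [0.4255, -0.4221, 0.2292]
tcp_rot: [0.721, 0.693, -0.001, 0.001]
ft_force: [0.2, -0.7, 0.3]
grip_width: 0.0401
finger_force: 0.0
time_s: 35.7
ee_pos: [0.5235, -0.4664, 0.2278]
tcp_rot: [0.721, 0.693, -0.001, 0.001]
ft_force: [0.5, -0.7, 0.1]
grip_width: 0.0397
finger_force: 0.0
t 35.75 pos [ 0.5236 -0.4664  0.2277] turn [-2.000e-04  1.900e-03 -3.022e-01] shift(now axes) [ 16.6   5.7 -22.3] shift(after) [ 14.2  10.4 -22.3] F [-0.3  0.2 -0.4] w 39.7
```

View pics/wrist9.png

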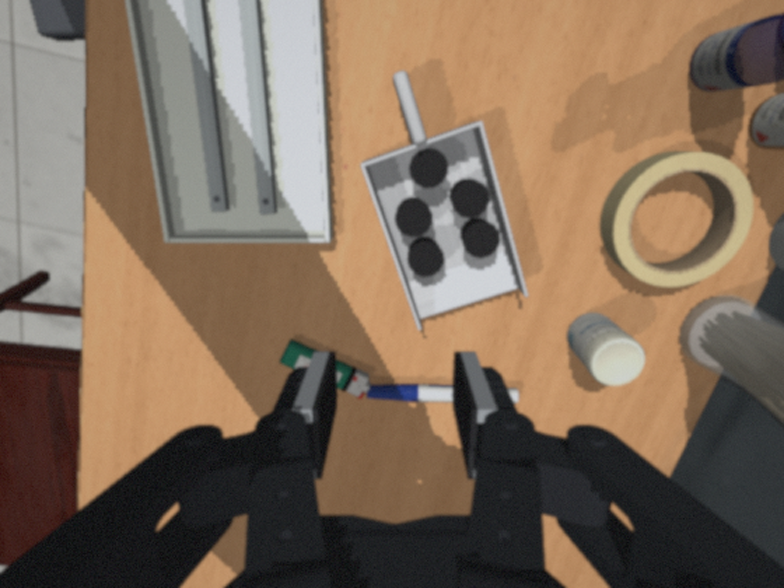

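Both bars lie in the tray, symmetric about its middle. The scoop's handle runs from (400,73) to (421,140), with the body corners at (362,163) and (482,123), and it holds five stoppers.

```bash
python3 - <<'E'
from h import *
c=snap("wrist")
h=ray(c,np.array([[401,73],[420,138]])/1.4,.042);print(h.round(4))
w=ray(c,np.array([[364,163],[482,123]])/1.4,.034);print(w.round(4),np.linalg.norm(w[0]-w[1]))
l=ray(c,np.array([[420,318],[521,290]])/1.4,.02);print(l.round(4))
m=w.mean(0);
d=h[0]-h[1];print("len",np.linalg.norm(d),"az handle",np.degrees(np.arctan2(d[1],d[0])))
d=h.mean(0)-l.mean(0);print("az",np.degrees(np.arctan2(d[1],d[0])),np.linalg.norm(d[:2]))
e=w[1]-w[0];print("az wall",np.degrees(np.arctan2(e[1],e[0]))+90)
a=np.radians(105)
# grip from rear-wall
print("grip centre top",h.mean(0),"wallmid",m, np.linalg.norm((h.mean(0)-m)[:2]))
E
```

```text
[[ 0.5323 -0.351   0.042 ]
 [ 0.5437 -0.3917  0.042 ]]
[[ 0.5042 -0.407   0.034 ]
 [ 0.587  -0.3838  0.034 ]] 0.08602161085621364
[[ 0.5416 -0.5326  0.02  ]
 [ 0.6232 -0.5116  0.02  ]]
len 0.0422788631423813 az handle 105.69029841429305
az 106.41194980481312 0.15718575831624634
az wall 105.64900653042794
grip centre top [ 0.53801317 -0.37133033  0.042     ] wallmid [ 0.54561421 -0.39535672  0.034     ] 0.02520006729818677
```

```bash
python3 -m crank '[[[0,0,-0.158,0,0,0,40],[0,0,-0.158,0,0,0,40],[0,0,0,0,0,0,40],[0,0,0,20,-3,10,40],[0,0,0,25,-3,20,40],[0,0,0,25,-3,30,40],[0,0,0,15,-3,30,40],[0,0,0,0,0,0,40]]]'
python3 - <<'E'
from h import *
rel([.538,-.3713,.011],yaw=15.8)
o=[]
for n in("scene","side"):
    c=snap(n);d=r.outline_of(c,"scoop_grip");print(n,[(round(e["score"],2),e["rect"]) for e in d[:2]])
c=snap("wrist");d=r.outline_of(c,"scoop_grip");print([(round(e["score"],2),e["rect"]) for e in d[:2]])
# handle-plate: expected top-edge pixels
a=np.radians(105.8);u=np.array([np.cos(a),np.sin(a),0])
print(proj(c,[np.array([.538,-.3713,.042])+u*k for k in(-.024,0,.024)]).round(0).tolist())
im=cv2.cvtColor(c["img"],cv2.COLOR_RGB2GRAY)
for k in(.012,.02):
    p=proj(c,np.array([.538,-.3713,.042])+u*k)[0].astype(int);print(p,im[p[1],p[0]-40:p[0]+41:4].tolist())
E
```

```text
time_s: 36.8
ee_pos: [0.4874, -0.3856, 0.1353]
tcp_rot: [0.604, 0.797, -0.0, -0.002]
ft_force: [0.3, -0.8, 0.9]
grip_width: 0.04
finger_force: 0.0
t 36.8 pos [ 0.4874 -0.3856  0.1353] turn [-0.0034 -0.0033 -0.002 ] shift(now axes) [ -0.3  53.1 124.1] shift(after) [  0.   52.6 124.3] F [ 0.3 -0.8  0.9] w 40.0
scene [(0.64, [294.5, 227.2, 371.9, 269.3])]
side [(0.85, [222.6, 227.9, 300.6, 307.2]), (0.58, [265.2, 263.6, 286.6, 287.9])]
[(0.89, [288.0, 159.4, 398.8, 342.9])]
[[347.0, 226.0], [349.0, 197.0], [351.0, 166.0]]
[349 181] [160, 162, 161, 159, 158, 158, 103, 73, 102, 158, 168, 143, 141, 143, 140, 139, 138, 137, 145, 147, 148]
[350 170] [162, 162, 163, 160, 159, 157, 149, 75, 131, 187, 190, 136, 137, 143, 142, 139, 138, 138, 138, 135, 137]
```

```bash
python3 -m crank '[[[0,0,0,0,20,0,40],[0,0,0,0,20,0,40],[0,0,0,0,12.5,0,40],[0,0,0,0,0,20,40],[0,0,0,0,0,20,40],[0,0,0,0,0,20,40],[0,0,0,0,0,10,40],[0,0,0,0,0,0,40]]]'
python3 - <<'E'
from h import *
rel([.538,-.3713,.011],yaw=15.8)
c=snap("wrist");im=cv2.cvtColor(c["img"],cv2.COLOR_RGB2GRAY)
s=r.state();T=R.from_quat(s["tcp_rot"]);a=np.radians(105.8);u=np.array([np.cos(a),np.sin(a),0])
p=proj(c,np.array([.538,-.3713,.042])+u*.015)[0].astype(int);print(p,im[p[1],p[0]-60:p[0]+61:5].tolist())
E
```

```text
time_s: 38.1
ee_pos: [0.5399, -0.3733, 0.0666]
tcp_rot: [0.603, 0.798, -0.001, -0.0]
ft_force: [-0.1, -0.6, 1.3]
grip_width: 0.0398
finger_force: 0.0
t 38.1 pos [ 0.5399 -0.3733  0.0666] turn [-0.0013  0.0006  0.0006] shift(now axes) [ 2.5 -1.2 55.6] shift(after) [ 2.4 -1.3 55.6] F [-0.1 -0.6  1.3] w 39.8
[280 214] [158, 160, 160, 159, 157, 157, 156, 156, 156, 156, 136, 182, 187, 149, 140, 137, 136, 135, 134, 137, 137, 135, 131, 131, 132]
```

```bash
python3 -m crank '[[[0,0,0,2.4,-1.5,10,40],[0,0,0,0,0,15,40],[0,0,0,0,0,15,40],[0,0,0,0,0,10,40],[0,0,0,0,0,5.5,40],[0,0,0,0,0,0,40],[0,0,0,0,0,0,40],[0,0,0,0,0,0,40]]]'
python3 -m crank '[[[0,0,0,0,0,0,20],[0,0,0,0,0,0,14],[0,0,0,0,0,0,0],[0,0,0,0,0,0,0],[0,0,0,0,0,0,0],[0,0,0,0,0,0,0],[0,0,0,0,0,0,0],[0,0,0,0,0,0,0]]]' 110
python3 - <<'E'
from h import *
rel([.538,-.3713,.011],yaw=15.8);s=r.state();print(s['finger_force'],s['ft_torque'])
E
```

```text
time_s: 39.15
ee_pos: [0.5381, -0.3723, 0.0124]
tcp_rot: [0.603, 0.798, -0.001, 0.001]
ft_force: [-0.0, 0.1, 0.4]
grip_width: 0.04
finger_force: 0.0
time_s: 40.15
ee_pos: [0.5381, -0.3722, 0.0123]
tcp_rot: [0.603, 0.798, -0.001, 0.001]
ft_force: [-0.1, 1.5, 5.2]
grip_width: 0.0085
finger_force: 107.7
t 40.15 pos [ 0.5381 -0.3722  0.0123] turn [-0.0001  0.0023  0.0003] shift(now axes) [0.9 0.2 1.3] shift(after) [0.9 0.2 1.3] F [-0.1  1.5  5.2] w 8.5
107.67837524414062 [ 0.17544907 -0.0197154   0.05677393]
```

```bash
python3 -m crank '[[[0,0,0,0,0,-4,0],[0,0,0,0,0,-8,0],[0,0,0,0,0,-12,0],[0,0,0,0,0,-15,0],[0,0,0,0,0,-15,0],[0,0,0,0,0,-12,0],[0,0,0,0,0,-8,0],[0,0,0,0,0,-4,0]]]' 115
python3 - <<'E'
from h import *
rel([.538,-.3713,.0113],yaw=15.8);s=r.state();print(s['finger_force'],s['ft_torque'])
a=snap("scene");b=snap("side")
def L(c,uv):
    p=ray(c,[uv],0.)[0];V=np.array(c["view"]);o=-V[:3,:3].T@V[:3,3];return o,(p-o)/np.linalg.norm(p-o)
def tri(u1,u2):
    o1,d1=L(a,u1);o2,d2=L(b,u2);n=np.linalg.lstsq(np.c_[d1,-d2],o2-o1,rcond=None)[0]
    p,q=o1+n[0]*d1,o2+n[1]*d2;print(((p+q)/2).round(3),np.linalg.norm(p-q).round(4))
for u in ((216,116),(249,130),(267,112)):
    for v in ((340,118),(340,127),(345,117),(398,128)): tri(np.array(u,float),np.array(v,float))
E
```

```text
time_s: 41.15
ee_pos: [0.5379, -0.372, 0.0905]
tcp_rot: [0.603, 0.798, -0.001, 0.001]
ft_force: [-0.3, 0.1, -2.9]
grip_width: 0.0079
finger_force: 112.2
t 41.15 pos [ 0.5379 -0.372   0.0905] turn [-0.0002  0.0023  0.0002] shift(now axes) [ 0.8  0.3 79.2] shift(after) [ 0.7  0.3 79.2] F [-0.3  0.1 -2.9] w 7.9
112.21704125404358 [0.21984497 0.02197888 0.00528968]
[0.755 0.007 0.175] 0.0152
[0.76  0.011 0.162] 0.0349
[0.767 0.014 0.173] 0.0082
[0.923 0.115 0.109] 0.0225
[ 0.73  -0.116  0.185] 0.0135
[ 0.735 -0.112  0.172] 0.0038
[ 0.74  -0.111  0.183] 0.0199
[ 0.872 -0.04   0.129] 0.0501
[ 0.732 -0.167  0.218] 0.0386
[ 0.736 -0.165  0.208] 0.0553
[ 0.742 -0.162  0.217] 0.033
[ 0.868 -0.098  0.169] 0.0107
```

The microscope stage reaches in to x≈0.735 at z≈0.17. I'll therefore pour with the handle on the +y side and the lip towards -y, close to the scoop's present heading.

```bash
python3 -m crank '[[[0,0,0,0,0,-6,0],[0,0,0,0,0,-12,0],[0,0,0,0,0,-15,0],[0,0,0,0,0,-15,0],[0,0,0,0,0,-8,0],[0,0,0.04,0,0,-4,0],[0,0,0.06,0,0,0,0],[0,0,0.06,0,0,0,0]]]'
python3 -m crank '[[[0,0,0.06,0,0,0,0],[0,0,0.04,0,0,0,0],[0,0,0.016,0,0,0,0],[0,0,0,6,0,0,0],[0,0,0,12,1,0,0],[0,0,0,18,2,0,0],[0,0,0,22,2,0,0],[0,0,0,22,2,0,0]]]'
python3 -m crank '[[[0,0,0,22,2,0,0],[0,0,0,22,2,0,0],[0,0,0,22,2,0,0],[0,0,0,22,2,0,0],[0,0,0,22,2,0,0],[0,0,0,22,2,0,0],[0,0,0,22,2,0,0],[0,0,0,22,2,0,0]]]'
python3 -m crank '[[[0,0,0,22,2,0,0],[0,0,0,22,2,0,0],[0,0,0,22,2,0,0],[0,0,0,22,2,0,0],[0,0,0,22,2,0,0],[0,0,0,22,2,0,0],[0,0,0,16,2,0,0],[0,0,0,8,0,0,0]]]'
python3 - <<'E'
from h import *
rel([.58,.11,.15],yaw=0);s=r.state();print(s['finger_force'],s['ft_torque'],np.round(s['joints'],3))
c=snap("side");d=r.outline_of(c,"stopper1_c");print([(round(e["score"],2),np.round(e["rect"])) for e in d])
E
```

```text
time_s: 42.25
ee_pos: [0.5378, -0.3718, 0.1503]
tcp_rot: [0.666, 0.746, -0.001, 0.001]
ft_force: [-0.6, 0.0, -2.8]
grip_width: 0.0084
finger_force: 112.3
time_s: 43.25
ee_pos: [0.5448, -0.2896, 0.1497]
tcp_rot: [0.707, 0.707, -0.001, 0.001]
ft_force: [-0.3, 0.0, -2.4]
grip_width: 0.0082
finger_force: 112.3
time_s: 44.25
ee_pos: [0.5609, -0.1144, 0.1494]
tcp_rot: [0.707, 0.707, -0.001, 0.001]
ft_force: [-0.8, 0.6, -2.4]
grip_width: 0.0083
finger_force: 112.3
time_s: 45.25
ee_pos: [0.5749, 0.0413, 0.1491]
tcp_rot: [0.707, 0.707, -0.001, 0.001]
ft_force: [0.6, -0.1, -2.3]
grip_width: 0.008
finger_force: 112.3
t 45.25 pos [0.5749 0.0413 0.1491] turn [0.0003 0.002  0.001 ] shift(now axes) [68.7  5.2 -1. ] shift(after) [68.7  5.1 -0.9] F [ 0.6 -0.1 -2.3] w 8.0
112.25836515426636 [0.22087917 0.00113889 0.01681905] [-0.047  0.411  1.655 -0.002  1.075 -0.047]
[(0.54, array([269., 125., 286., 142.]))]
```

```bash
python3 -m crank '[[[0,0,0,8,1,0,0],[0,0,0,15,1,0,0],[0,0,0,20,1,0,0],[0,0,0,20,1,0,0],[0,0,0,14,1,0,0],[0,0,0,8,0,0,0],[0,0.05,0,0,0,-6,0],[0,0.05,0,0,0,-8,0]]]'
python3 - <<'E'
from h import *
rel([.58,.13,.15],yaw=0);s=r.state();print(s['ft_torque'],np.round(s['joints'],3))
E
```

```text
time_s: 46.35
ee_pos: [0.5795, 0.1254, 0.1628]
tcp_rot: [0.706, 0.707, 0.035, -0.035]
ft_force: [-0.2, -0.3, -2.3]
grip_width: 0.0081
finger_force: 112.3
t 46.35 pos [0.5795 0.1254 0.1628] turn [-0.0006 -0.0993  0.0011] shift(now axes) [ 3.3  0.6 13.2] shift(after) [ 4.6  0.5 12.8] F [-0.2 -0.3 -2.3] w 8.1
[ 0.0661904   0.02852921 -0.01240966] [ 0.034  0.41   1.621  0.111  1.11  -0.017]
```

```bash
python3 -m crank '[[[0,0,0,0,0,10,0],[0,0,0,0,0,20,0],[0,0,0,0,0,20,0],[0,0,0,0,0,10,0],[0,0.06,0,0,0,-9.6,0],[0,0.07,0,0,0,-11.2,0],[0,0.07,0,0,0,-11.2,0],[0,0.07,0,0,0,-11.2,0]]]' 120
python3 -c "
from h import *
rel([.58,.13,.15],yaw=0);s=r.state();print(np.round(s['joints'],3))"
python3 -m crank '[[[0,0.07,0,0,0,-11.2,0],[0,0.07,0,0,0,-11.2,0],[0,0.07,0,0,0,-11.2,0],[0,0.07,0,0,0,-11.2,0],[0,0.07,0,0,0,-11.2,0],[0,0.07,0,0,0,-11.2,0],[0,0,0,0,0,0,0],[0,0,0,0,0,0,0]]]'
python3 - <<'E'
from h import *
rel([.58,.13,.15],yaw=0);s=r.state();print(s['ft_torque'],np.round(s['joints'],3))
T=R.from_quat(s["tcp_rot"]);print("lip",T.apply([-.16,0,0])+s["ee_pos"])
for n in("side","scene"):
    c=snap(n);d=r.outline_of(c,"stopper1_c");print(n,[(round(e["score"],2),np.round(e["rect"])) for e in d])
E
```

```text
time_s: 47.35
ee_pos: [0.5798, 0.1221, 0.1456]
tcp_rot: [0.695, 0.695, 0.13, -0.13]
ft_force: [-1.0, -0.1, -3.5]
grip_width: 0.0082
finger_force: 117.3
t 47.35 pos [0.5798 0.1221 0.1456] turn [ 2.000e-04 -3.692e-01  5.000e-04] shift(now axes) [ 8.9  0.2 -1.3] shift(after) [ 7.9  0.2 -4.4] F [-1.  -0.1 -3.5] w 8.2
[-0.14   0.45   1.674  0.411  1.107 -0.344]
time_s: 48.35
ee_pos: [0.5797, 0.0879, 0.2021]
tcp_rot: [0.653, 0.653, 0.271, -0.271]
ft_force: [0.5, 0.0, -1.6]
grip_width: 0.0078
finger_force: 117.5
t 48.35 pos [0.5797 0.0879 0.2021] turn [-6.000e-04 -7.864e-01 -0.000e+00] shift(now axes) [-7.2  0.4 66.6] shift(after) [42.1  0.3 52.1] F [ 0.5  0.  -1.6] w 7.8
[-0.45510562 -0.04771062 -0.00573365] [-0.408  0.517  1.637  0.717  1.416 -0.683]
lip [ 0.57962975 -0.02510047  0.08886146]
side []
scene [(0.5, array([205., 189., 216., 202.])), (0.33, array([246., 255., 314., 289.]))]
```

```bash
python3 -m crank '[[[0,0.07,0,0,0,-11.2,0],[0,0.07,0,0,0,-11.2,0],[0,0.07,0,0,0,-11.2,0],[0,0.07,0,0,0,-11.2,0],[0,0.07,0,0,0,-11.2,0],[0,0.07,0,0,0,-11.2,0],[0,0,0,0,0,0,0],[0,0,0,0,0,0,0]]]'
python3 - <<'E'
from h import *
s=r.state();print(s['ft_force'],s['ft_torque'],np.round(s['joints'],3))
T=R.from_quat(s["tcp_rot"]);print("lip",T.apply([-.16,0,0])+s["ee_pos"],s["ee_pos"])
for n in("side","scene","wrist"):
    c=snap(n);d=r.outline_of(c,"stopper1_c");print(n,[(round(e["score"],2),np.round(e["rect"])) for e in d])
a=[];
for i in range(6):
    snap("scene");a.append(r.state()['ft_force'])
print(np.mean(a,0))
save(c,"wrist10",s=1.4)
E
```

```text
time_s: 49.55
ee_pos: [0.5798, 0.0335, 0.2406]
tcp_rot: [0.582, 0.582, 0.401, -0.401]
ft_force: [0.0, 0.2, -1.7]
grip_width: 0.0084
finger_force: 117.6
[ 0.04208903  0.16162851 -1.70697218] [-0.71821122  0.01605243  0.06639979] [-0.602  0.697  1.561  0.9    1.755 -0.866]
lip [ 0.57985308 -0.02353974  0.09111775] [0.57980124 0.03346678 0.24061776]
side []
scene []
wrist []
[-0.00608626 -0.08671484 -1.99839864]
```

```bash
python3 -m crank '[[[0,0.07,0,0,0,-11.2,0],[0,0.07,0,0,0,-11.2,0],[0,0.07,0,0,0,-11.2,0],[0,0.07,0,0,0,-11.2,0],[0,0,0,12,0,0,0],[0,0,0,-12,0,0,0],[0,0,0,12,0,0,0],[0,0,0,-12,0,0,0]]]'
python3 - <<'E'
from h import *
s=r.state();print(np.round(s['joints'],3));T=R.from_quat(s["tcp_rot"]);print(T.as_matrix().round(2)[:,0],s["ee_pos"])
a=[]
for i in range(8):
    c=snap("wrist" if i<1 else "side");a.append(r.state()['ft_force'])
    if i==0: d=r.outline_of(c,"stopper1_c");print([(round(e["score"],2),np.round(e["rect"])) for e in d]);w=c
    if i==1: d=r.outline_of(c,"stopper1_c");print([(round(e["score"],2),np.round(e["rect"])) for e in d])
print(np.mean(a,0))
A=w["img"];B=c["img"][90:300,180:380]
B=cv2.resize(B,None,fx=1.2,fy=1.2);H=np.zeros((420,800,3),np.uint8);H[:,:560]=A;H[:B.shape[0],560:800]=B[:,:240]
cv2.imwrite("pics/combo.png",H[:,:,::-1])
E
```

```text
time_s: 51.15
ee_pos: [0.5801, -0.01, 0.2536]
tcp_rot: [0.52, 0.522, 0.479, -0.478]
ft_force: [-0.4, 0.4, -2.4]
grip_width: 0.0078
finger_force: 117.7
[-0.681  0.852  1.495  0.997  1.97  -0.929]
[-0.    0.08  1.  ] [ 0.5800713  -0.00996627  0.25356892]
[]
[]
[-0.03090473  0.30117973 -2.43795936]
```

```bash
python3 -m crank '[[[0,-0.1,0,0,0,0,0],[0,-0.1,0,0,0,0,0],[0,-0.1,0,0,0,0,0],[0,-0.1,0,0,0,0,0],[0,-0.1,0,0,0,0,0],[0,-0.1,0,0,0,0,0],[0,-0.1,0,0,0,0,0],[0,-0.1,0,0,0,0,0]]]'
python3 -m crank '[[[0,-0.1,0,0,0,0,0],[0,-0.1,0,0,0,0,0],[0,-0.1,0,0,0,0,0],[0,-0.1,0,0,0,0,0],[0,-0.1,0,0,0,0,0],[0,-0.1,0,0,0,0,0],[0,-0.087,0,0,0,0,0],[0,0,0,0,0,0,0]]]'
python3 - <<'E'
from h import *
rel([.58,.13,.25],yaw=0)
a=[]
for i,n in enumerate(("scene","side")):
    c=snap(n);a.append(r.state()['ft_force'])
    d=r.outline_of(c,"stopper1_c");print(n,[(round(e["score"],2),np.round(e["rect"]),ray(c,[[(e["rect"][0]+e["rect"][2])/2,(e["rect"][1]+e["rect"][3])/2]],.018)[0].round(3)) for e in d])
    if i==0:w=c
for i in range(6): snap("side");a.append(r.state()['ft_force'])
print(np.mean(a,0))
A=cv2.resize(w["img"][120:270,110:310],None,fx=2.6,fy=2.6);B=cv2.resize(c["img"][60:240,190:380],None,fx=2.0,fy=2.0);H=np.zeros((760,520,3),np.uint8)
H=np.zeros((390,780,3),np.uint8);A=A[:390,:520];H[:A.shape[0],:A.shape[1]]=A;Bq=B[:360,:260];H[:Bq.shape[0],520:520+Bq.shape[1]]=Bq
cv2.imwrite("pics/combo2.png",H[:,:,::-1])
E
```

```text
time_s: 52.65
ee_pos: [0.5793, -0.0101, 0.2523]
tcp_rot: [0.666, 0.666, 0.238, -0.238]
ft_force: [-0.7, -0.3, -1.6]
grip_width: 0.0082
finger_force: 117.4
time_s: 53.65
ee_pos: [0.5788, -0.0082, 0.252]
tcp_rot: [0.706, 0.708, 0.0, -0.001]
ft_force: [0.0, 0.3, -3.4]
grip_width: 0.0083
finger_force: 117.3
t 53.65 pos [ 0.5788 -0.0082  0.252 ] turn [-0.0014 -0.0027  0.0026] shift(now axes) [138.2   1.6   2.3] shift(after) [138.2   1.2   2. ] F [ 0.   0.3 -3.4] w 8.3
scene [(0.64, array([206., 191., 216., 203.]), array([ 0.603, -0.065,  0.018]))]
side []
[-0.09343246  0.1548571  -2.08917439]
```

```bash
python3 - <<'E'
from h import *
a=[];f=[]
for i in range(6): snap("side");s=r.state();a.append(s['ft_torque']);f.append(s['ft_force'])
print(np.mean(a,0),np.mean(f,0),np.std(f,0))
c=snap("scene");g=cv2.cvtColor(c["img"],cv2.COLOR_RGB2GRAY)
m=((g<50)).astype(np.uint8);m[:, :130]=0
n,l,st,ce=cv2.connectedComponentsWithStats(m)
print([(st[i][:5].tolist()) for i in range(1,n) if 15<st[i][4]<3000 and 120<ce[i][0]<300 and 100<ce[i][1]<260])
E
```

```text
[ 0.14972449 -0.01736815  0.01815295] [ 0.25841997 -0.13873138 -1.93764237] [0.53663574 0.49241961 0.39518559]
[[243, 112, 16, 7, 40], [212, 115, 19, 13, 178], [241, 119, 34, 14, 138], [273, 124, 14, 14, 123], [265, 134, 5, 8, 27], [238, 153, 15, 10, 89], [290, 155, 18, 12, 27], [283, 176, 7, 4, 19], [206, 194, 11, 8, 50], [194, 202, 11, 10, 53]]
```

Wrist torque fell from 0.22 to 0.15 N·m, so the scoop is empty. I'll set it back where it stood.

```bash
python3 -m crank '[[[0,0,0,-14,-1,0,0],[0,0,0,-25,-3,0,0],[0,0,0,-30,-3,0,0],[0,0,0,-30,-3,0,0],[0,0,0,-30,-3,0,0],[0,0,0,-30,-3,0,0],[0,0,0,-30,-3,0,0],[0,0,0,-30,-3,0,0]]]'
python3 -m crank '[[[0,0,0,-30,-3,0,0],[0,0,0,-30,-3,0,0],[0,0,0,-30,-4,0,0],[0,0,0,-30,-4,0,0],[0,0,-0.09,-25,-4,0,0],[0,0,-0.09,0,0,0,0],[0,0,-0.096,0,0,0,0],[0,0,0,0,0,0,0]]]'
python3 - <<'E'
from h import *
rel([.538,-.3722,.0125],yaw=15.8)
E
```

```text
time_s: 55.5
ee_pos: [0.5572, -0.2311, 0.2518]
tcp_rot: [0.707, 0.707, 0.0, -0.0]
ft_force: [0.7, 0.0, -1.8]
grip_width: 0.0082
finger_force: 117.4
time_s: 56.5
ee_pos: [0.5391, -0.375, 0.2514]
tcp_rot: [0.604, 0.797, 0.0, -0.001]
ft_force: [-0.2, 0.6, -2.1]
grip_width: 0.0081
finger_force: 117.4
t 56.5 pos [ 0.5391 -0.375   0.2514] turn [-0.0002 -0.0012 -0.0011] shift(now axes) [ 2.700e+00 -2.000e-01  2.389e+02] shift(after) [  3.   -0.3 238.9] F [-0.2  0.6 -2.1] w 8.1
```

```bash
python3 -m crank '[[[0,0,0,0,0,20,0],[0,0,0,0,0,35,0],[0,0,0,0,0,40,0],[0,0,0,0,0,40,0],[0,0,0,0,0,40,0],[0,0,0,0,0,25,0],[0,0,0,0,0,15,0],[0,0,0,0,0,8,0]]]'
python3 -m crank '[[[0,0,0,0,0,5,0],[0,0,0,0,0,4,0],[0,0,0,0,0,3,0],[0,0,0,0,0,2,0],[0,0,0,0,0,1.5,0],[0,0,0,0,0,0,0],[0,0,0,0,0,0,0],[0,0,0,0,0,0,0]]]'
python3 - <<'E'
from h import *
rel([.538,-.3722,.0125],yaw=15.8);print(r.state()["ft_torque"])
E
```

```text
time_s: 57.5
ee_pos: [0.5398, -0.3742, 0.0281]
tcp_rot: [0.603, 0.797, 0.0, -0.0]
ft_force: [0.0, 0.3, -2.1]
grip_width: 0.0078
finger_force: 117.4
time_s: 58.5
ee_pos: [0.5398, -0.374, 0.0132]
tcp_rot: [0.603, 0.798, 0.0, -0.0]
ft_force: [0.3, -0.9, -2.5]
grip_width: 0.0085
finger_force: 117.4
t 58.5 pos [ 0.5398 -0.374   0.0132] turn [ 0.0004 -0.001   0.0003] shift(now axes) [ 2.2 -1.2  0.7] shift(after) [ 2.2 -1.3  0.7] F [ 0.3 -0.9 -2.5] w 8.5
[ 0.13239194  0.02760566 -0.00403127]
```

```bash
python3 -m crank '[[[0,0,0,0,0,0.4,0],[0,0,0,0,0,0.4,0],[0,0,0,0,0,0,0],[0,0,0,0,0,0,12],[0,0,0,0,0,0,20],[0,0,0,0,0,0,40],[0,0,0,0,0,0,40],[0,0,0,0,0,0,40]]]'
python3 -m crank '[[[0,0,0,0,0,-15,40],[0,0,0,0,0,-30,40],[0,0,0,0,0,-45,40],[0,0,0,0,0,-50,40],[0,0,0,0,0,-50,40],[0,0,0,0,0,-40,40],[0,0,0,30,10,0,40],[0,0,0,40,15,0,40]]]'
python3 -m crank '[[[0,0,0,40,15,0,40],[0,0,0,40,15,0,40],[0,0,0,40,15,0,40],[0,0,0,40,15,0,40],[0,0,0,40,15,0,40],[0,0,0,40,15,0,40],[0,0,0,20,10,0,40],[0,0,0,0,0,0,40]]]'
python3 - <<'E'
from h import *
rel([.58,-.03,.25],yaw=2.9)
w=snap("wrist");d=r.outline_of(w,"stopper1_c");print("wrist",[(round(e["score"],2),np.round(e["rect"])) for e in d])
for n in("scene","side"):
    c=snap(n)
    for q in("stopper1_c","scoop_grip"):print(n,q,[(round(e["score"],2),np.round(e["rect"])) for e in r.outline_of(c,q)])
H=np.zeros((420,800,3),np.uint8);H[:,:560]=w["img"];B=cv2.resize(c["img"][150:330,110:350],None,fx=1,fy=1);H[:180,560:]=B
s=snap("scene");H[200:400,560:]=s["img"][140:340,140:380]
cv2.imwrite("pics/final.png",H[:,:,::-1])
E
```

```text
time_s: 59.5
ee_pos: [0.5398, -0.374, 0.0123]
tcp_rot: [0.603, 0.798, 0.0, -0.0]
ft_force: [0.3, 1.1, 0.3]
grip_width: 0.0402
finger_force: 0.0
time_s: 60.5
ee_pos: [0.545, -0.3004, 0.2445]
tcp_rot: [0.604, 0.797, 0.0, 0.001]
ft_force: [-0.8, 0.9, 0.5]
grip_width: 0.0399
finger_force: 0.0
time_s: 61.5
ee_pos: [0.5702, -0.0212, 0.2438]
tcp_rot: [0.602, 0.798, 0.001, 0.0]
ft_force: [-0.5, -0.2, -0.2]
grip_width: 0.0398
finger_force: 0.0
t 61.5 pos [ 0.5702 -0.0212  0.2438] turn [ 0.0015 -0.0009  0.2279] shift(now axes) [-11.2   7.   -6.2] shift(after) [-9.3  9.3 -6.2] F [-0.5 -0.2 -0.2] w 39.8
wrist [(0.63, array([292., 197., 317., 224.])), (0.57, array([178.,  64., 417., 284.]))]
scene stopper1_c [(0.5, array([203., 189., 214., 205.]))]
scene scoop_grip [(0.57, array([294., 228., 372., 270.]))]
side stopper1_c []
side scoop_grip [(0.9, array([224., 230., 304., 307.]))]
```

View pics/final.png

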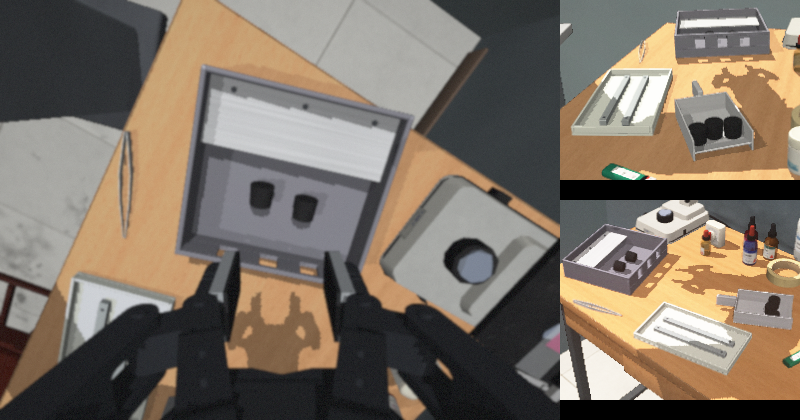

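Three stoppers are still wedged in a row at the scoop's lip, and two are in the bin. I'll pick the scoop up again, shuffle them back and pour again.

```bash
python3 -m crank '[[[0,0,0,-33.1,-12.6,0,40],[0,0,0,-33.1,-12.6,0,40],[0,0,0,-33.1,-12.6,0,40],[0,0,0,-33.1,-12.6,0,40],[0,0,0,-33.1,-12.6,0,40],[0,0,0,-33.1,-12.6,0,40],[0,0,0,-33.1,-12.6,0,40],[0,0,0,-33.1,-12.6,0,40]]]'
python3 -m crank '[[[0,0,0,-33.1,-12.6,0,40],[0,0,0,-33.1,-12.6,0,40],[0,0,0,0,0,40,40],[0,0,0,0,0,40,40],[0,0,0,0,0,40,40],[0,0,0,0,0,30,40],[0,0,0,0,0,0,40],[0,0,0,0,0,0,40]]]'
python3 - <<'E'
from h import *
rel([.5398,-.374,.0125],yaw=15.8)
c=snap("wrist");im=cv2.cvtColor(c["img"],cv2.COLOR_RGB2GRAY)
a=np.radians(105.8);u=np.array([np.cos(a),np.sin(a),0])
p=proj(c,np.array([.5398,-.374,.042])+u*.015)[0].astype(int);print(p,im[p[1],p[0]-60:p[0]+61:5].tolist())
E
```

```text
time_s: 62.95
ee_pos: [0.5449, -0.3064, 0.2423]
tcp_rot: [0.603, 0.798, 0.0, -0.0]
ft_force: [0.3, 0.4, 0.2]
grip_width: 0.0401
finger_force: 0.0
time_s: 63.95
ee_pos: [0.5397, -0.3761, 0.0934]
tcp_rot: [0.603, 0.798, 0.0, 0.0]
ft_force: [-0.3, -0.1, 0.2]
grip_width: 0.0395
finger_force: 0.0
t 63.95 pos [ 0.5397 -0.3761  0.0934] turn [0.0012 0.0002 0.    ] shift(now axes) [ 2.   0.6 80.9] shift(after) [ 1.9  0.7 80.9] F [-0.3 -0.1  0.2] w 39.5
[283 200] [152, 152, 157, 154, 155, 153, 150, 152, 152, 151, 145, 168, 181, 153, 135, 135, 135, 131, 134, 131, 131, 141, 145, 129, 132]
```

```bash
python3 -m crank '[[[0,0,0,2,0.6,20,40],[0,0,0,0,0,25,40],[0,0,0,0,0,20,40],[0,0,0,0,0,10,40],[0,0,0,0,0,6,40],[0,0,0,0,0,0,24],[0,0,0,0,0,0,14],[0,0,0,0,0,0,0]]]' 110
python3 -m crank '[[[0,0,0,0,0,0,0],[0,0,0,0,0,0,0],[0,0,0,0,0,0,0],[0,0,0,0,0,-5,0],[0,0,0,0,0,-10,0],[0,0,0,0,0,-16,0],[0,0,0,0,0,-20,0],[0,0,0,0,0,-20,0]]]' 120
python3 -m crank '[[[0,0,0,0,0,-20,0],[0,0,0,0,0,-20,0],[0,0,0,0,0,-20,0],[0,0,0.06,0,0,-8,0],[0,0,0.08,0,0,0,0],[0,0,0.08,0,0,0,0],[0,0,0.056,0,0,0,0],[0,0,0,12,1,0,0]]]'
python3 -c "
from h import *
rel([.58,.13,.15],yaw=0);s=r.state();print(s['finger_force'],s['ft_torque'])"
```

```text
time_s: 65.0
ee_pos: [0.5397, -0.3735, 0.0122]
tcp_rot: [0.603, 0.798, 0.0, 0.0]
ft_force: [0.1, 0.7, 3.6]
grip_width: 0.0085
finger_force: 107.9
time_s: 66.0
ee_pos: [0.5394, -0.3734, 0.0843]
tcp_rot: [0.603, 0.798, 0.0, 0.0]
ft_force: [-0.7, -0.5, -2.0]
grip_width: 0.0078
finger_force: 117.3
time_s: 67.0
ee_pos: [0.5404, -0.3618, 0.1517]
tcp_rot: [0.707, 0.707, 0.0, 0.001]
ft_force: [-0.1, -0.1, -2.0]
grip_width: 0.0083
finger_force: 117.3
t 67.0 pos [ 0.5404 -0.3618  0.1517] turn [ 0.0015  0.0002 -0.0005] shift(now axes) [491.8  39.4   1.6] shift(after) [491.8  39.6   1.7] F [-0.1 -0.1 -2. ] w 8.3
117.2611677646637 [ 0.15915416  0.031692   -0.07467758]
```

```bash
python3 -m crank '[[[0,0,0,20,2,0,0],[0,0,0,26,2,0,0],[0,0,0,26,2,0,0],[0,0,0,26,2,0,0],[0,0,0,26,2,0,0],[0,0,0,26,2,0,0],[0,0,0,26,2,0,0],[0,0,0,26,2,0,0]]]'
python3 -m crank '[[[0,0,0,26,2,0,0],[0,0,0,26,2,0,0],[0,0,0,26,2,0,0],[0,0,0,26,2,0,0],[0,0,0,26,2,0,0],[0,0,0,26,2,0,0],[0,0,0,26,2,0,0],[0,0,0,26,2,0,0]]]'
python3 -m crank '[[[0,0,0,26,2,0,0],[0,0,0,24,2,0,0],[0,0,0,18,1,0,0],[0,0,0,10,1,0,0],[0,0,0,0,0,10,0],[0,0,0,0,0,20,0],[0,0,0,0,0,10,0],[0,0,0,0,0,5,0]]]'
python3 -c "
from h import *
rel([.58,.13,.11],yaw=0)"
```

```text
time_s: 68.0
ee_pos: [0.5561, -0.1571, 0.1506]
tcp_rot: [0.707, 0.707, 0.0, -0.0]
ft_force: [0.1, 1.1, -1.8]
grip_width: 0.0086
finger_force: 117.3
time_s: 69.0
ee_pos: [0.5717, 0.0508, 0.1509]
tcp_rot: [0.707, 0.707, 0.001, -0.0]
ft_force: [0.6, -1.0, -2.1]
grip_width: 0.0082
finger_force: 117.3
time_s: 70.0
ee_pos: [0.5776, 0.1261, 0.1049]
tcp_rot: [0.707, 0.707, -0.0, -0.001]
ft_force: [-0.6, 0.0, -1.6]
grip_width: 0.0084
finger_force: 117.3
t 70.0 pos [0.5776 0.1261 0.1049] turn [-0.0015 -0.0008 -0.0007] shift(now axes) [ 3.9  2.4 -5.1] shift(after) [ 3.9  2.4 -5.1] F [-0.6  0.  -1.6] w 8.4
```

```bash
python3 -m crank '[[[0,0.1,0,0,0,-16,0],[0,0.1,0,0,0,-16,0],[0,0.1,0,0,0,-16,0],[0,0.1,0,0,0,-16,0],[0,0.1,0,0,0,-16,0],[0,0.1,0,0,0,-16,0],[0,0.1,0,0,0,-16,0],[0,0.1,0,0,0,-16,0]]]'
python3 -m crank '[[[0,0.1,0,0,0,-16,0],[0,0.1,0,0,0,-16,0],[0,0.1,0,0,0,-16,0],[0,0.1,0,0,0,-16,0],[0,0.1,0,0,0,-16,0],[0,0.1,0,0,0,-16,0],[0,0.1,0,0,0,-16,0],[0,0.1,0,0,0,-16,0]]]'
python3 -m crank '[[[0,0,0.12,0,0,0,0],[0,0,0.12,0,0,0,0],[0,0,-0.14,0,0,0,0],[0,0,-0.14,0,0,0,0],[0,0,-0.14,0,0,0,0],[0,0,0.14,0,0,0,0],[0,0,0.14,0,0,0,0],[0,0,-0.1,0,0,0,0]]]'
python3 - <<'E'
from h import *
s=r.state();T=R.from_quat(s["tcp_rot"]).as_matrix();print(T.round(2),s["ee_pos"],np.round(s["joints"],2),"lip",T@[-.16,0,0]+s["ee_pos"])
for n in("scene","side"):
    c=snap(n);print(n,[(round(e["score"],2),np.round(e["rect"])) for e in r.outline_of(c,"stopper1_c")])
    g=cv2.cvtColor(c["img"],cv2.COLOR_RGB2GRAY);k=(g<50).astype(np.uint8)
E
```

```text
time_s: 71.0
ee_pos: [0.5786, 0.0826, 0.2237]
tcp_rot: [0.651, 0.651, 0.277, -0.275]
ft_force: [-0.7, 0.0, -1.8]
grip_width: 0.0085
finger_force: 117.4
time_s: 72.0
ee_pos: [0.5785, -0.0315, 0.2733]
tcp_rot: [0.492, 0.492, 0.508, -0.507]
ft_force: [0.8, 1.1, -1.7]
grip_width: 0.0077
finger_force: 117.7
time_s: 73.0
ee_pos: [0.5785, -0.0306, 0.2731]
tcp_rot: [0.493, 0.493, 0.507, -0.506]
ft_force: [0.7, -0.2, -3.1]
grip_width: 0.0083
finger_force: 117.7
[[-0.    1.    0.  ]
 [-0.03 -0.    1.  ]
 [ 1.    0.    0.03]] [ 0.5784508  -0.03056883  0.27310352] [-0.71  0.89  1.47  1.04  2.07 -0.92] lip [ 0.57860091 -0.02619325  0.11316344]
scene []
side []
```

```bash
cat >> h.py <<'E'
def scoopmap():
    s=r.state();T=R.from_quat(s["tcp_rot"]);c=snap("side");g=cv2.cvtColor(c["img"],cv2.COLOR_RGB2GRAY)
    for x in range(-160,-20,10):
        p=proj(c,[T.apply([x/1000,y/1000,.0])+s["ee_pos"] for y in range(-50,51,6)]).round().astype(int)
        print(x,' '.join("%3d"%g[v,u] for u,v in p),p[0])
E
python3 -c "
from h import *
scoopmap()"
```

```text
-160  57  51  57  56  51  46  73 122 122 123 121 122 124 123 118 118 121 [248 145]
-150  61  62  54  51  53  49  43  44  93 169 167 168 170 171 169 164 122 [247 141]
-140  56  53  56  57  56  53  49  46  44  44  86 169 171 172 172 166 123 [247 137]
-130  63  63  60  58  57  57  55  56  52  46  47  44  40  33  36  87 121 [247 133]
-120  68  67  65  63  60  56  59  58  56  53  53  52  50  47  38  37 121 [247 129]
-110  71  69  64  65  62  63  60  59  61  57  58  52  54  53  46  48  37 [247 125]
-100  73  68  73  66  65  69  62  62  57  60  61  54  52  55  54  52  48 [246 121]
-90  78  74  75  73  71  69  66  67  63  62  59  59  57  57  58  57  53 [246 116]
-80  80  79  80  75  76  73  72  72  67  70  62  63  61  59  62  56  53 [246 112]
-70  79  79  78  77  78  76  77  74  72  75  71  66  67  63  61  62  56 [246 108]
-60  84  80  81  80  79  76  79  75  77  75  70  69  72  67  63  63  63 [246 103]
-50  85  83  87  84  80  81  77  78  78  77  77  73  74  70  69  68  66 [246  99]
-40  79  84  87  85  86  84  83  81  81  81  78  77  75  74  72  68  70 [245  95]
-30  78  80  81  80  83  86  85  82  80  79  80  79  78  78  76  57  59 [245  90]
```

```bash
python3 -m crank '[[[0,0.12,0,0,0,-16,0],[0,0.12,0,0,0,-16,0],[0,0,0.15,0,0,0,0],[0,0,-0.15,0,0,0,0],[0,0,-0.15,0,0,0,0],[0,0,0.15,15,0,0,0],[0,0,0,-15,0,0,0],[0,0,0,15,0,0,0]]]'
python3 -m crank '[[[0,0,0,-15,0,0,0],[0,-0.12,0,0,0,0,0],[0,-0.12,0,0,0,0,0],[0,-0.12,0,0,0,0,0],[0,-0.12,0,0,0,0,0],[0,-0.12,0,0,0,0,0],[0,-0.12,0,0,0,0,0],[0,-0.12,0,0,0,0,0]]]'
python3 -m crank '[[[0,-0.12,0,0,0,0,0],[0,-0.12,0,0,0,0,0],[0,-0.12,0,0,0,0,0],[0,-0.12,0,0,0,0,0],[0,-0.12,0,0,0,0,0],[0,-0.12,0,0,0,0,0],[0,-0.12,0,0,0,0,0],[0,0,0,0,0,0,0]]]'
python3 -c "
from h import *
rel([.58,.13,.25],yaw=0)
scoopmap()
c=snap('scene');print([(round(e['score'],2),np.round(e['rect'])) for e in r.outline_of(c,'stopper1_c')])
a=[]
for i in range(6): snap('side');a.append(r.state()['ft_torque'])
print(np.mean(a,0))"
```

```text
time_s: 74.25
ee_pos: [0.5758, -0.065, 0.2834]
tcp_rot: [-0.428, -0.427, -0.563, 0.564]
ft_force: [0.2, 0.4, -1.5]
grip_width: 0.0083
finger_force: 117.8
time_s: 75.25
ee_pos: [0.5756, -0.0618, 0.2698]
tcp_rot: [0.621, 0.621, 0.338, -0.338]
ft_force: [-0.5, -0.2, -1.8]
grip_width: 0.008
finger_force: 117.5
time_s: 76.25
ee_pos: [0.5751, -0.0592, 0.2705]
tcp_rot: [0.703, 0.707, 0.057, -0.058]
ft_force: [0.1, 0.1, -2.6]
grip_width: 0.008
finger_force: 117.3
t 76.25 pos [ 0.5751 -0.0592  0.2705] turn [-0.0012 -0.1623  0.0051] shift(now axes) [183.4   5.9  50.8] shift(after) [189.2   4.9  20.5] F [ 0.1  0.1 -2.6] w 8.0
-160 119 140  85  80 133 133 127 121 116 115 119 122 112 110  91  98 117 [239 102]
-150 118 138 172 156 167 181 181 175 133 144 161 157 151 142 176 174 118 [239 100]
-140 122 110  47  29  29  30 102  85  77  85 113  57  32  31  26 123  98 [239  99]
-130 122 109  34  26  34  22  23  26  33  30  26  31  30  29  25 121  97 [240  97]
-120 120 108  27  26  30  24  25  26  33  29  24  30  33  32  24 130 101 [240  96]
-110 119 105  25  29  27  27  28  26  34  27  31  28  33  34  27 111  97 [240  94]
-100 120 101  26  27  27  34  20  35  32  28  20  26  31  28  28  48 147 [240  93]
-90 149  64  30  30  33  27  24  34  30  29  29  32  27  29  30  36 146 [241  91]
-80 227  49  31  30  29  25  21  34  26  26  25  29  29  26  29  33 152 [241  90]
-70 189  36  30  33  26  30  26  29  33  31  27  27  30  31  30  31 169 [241  88]
-60 144  43  38  27  28  32  24  27  26  34  29  29  34  34  31  30 166 [241  87]
-50 236  67  53  48  60  41  30  29  32  34  29  27  33  35  35  62 143 [242  86]
-40 241 105 138 125 129 125 104  78  75  67  78  93  78  98 132 132 162 [242  84]
-30 203 110 138 136 143 141 133 135 130 130 139 138 134 135 134 132 170 [242  83]
[(0.4, array([205., 189., 218., 203.]))]
[ 0.02376952 -0.00640785  0.02880395]
```

The three are still wedged across the scoop's width, so I'll tilt again and use sharp jerks along the scoop's axis.

```bash
python3 -m crank '[[[0,0,0,20,0,0,0],[0,0,0,30,0,0,0],[0,0.12,0,0,0,0,0],[0,0.12,0,0,0,0,0],[0,0.12,0,0,0,0,0],[0,0.12,0,0,0,0,0],[0,0.12,0,0,0,0,0],[0,0.12,0,0,0,0,0]]]'
python3 -m crank '[[[0,0.12,0,0,0,0,0],[0,0.12,0,0,0,0,0],[0,0.12,0,0,0,0,0],[0,0.12,0,0,0,0,0],[0,0.12,0,0,0,0,0],[0,0.12,0,0,0,0,0],[0,0,0,0,0,-25,0],[0,0,0,0,0,-25,0]]]'
python3 -m crank '[[[0,0,0,-20,0,0,0],[0,0,0,50,0,0,0],[0,0,0,-50,0,0,0],[0,0,0,50,0,0,0],[0,0,0,-50,0,0,0],[0,0,0,50,0,0,0],[0,0,0,-50,0,0,0],[0,0,0,20,0,0,0]]]'
python3 -c "
from h import *
s=r.state();T=R.from_quat(s['tcp_rot']).as_matrix();print(T.round(2)[:,0],s['ee_pos'],np.round(s['joints'],2),s['ft_force'],'lip',T@[-.16,0,0]+s['ee_pos'])
scoopmap()"
```

```text
time_s: 77.7
ee_pos: [0.5764, -0.0122, 0.2793]
tcp_rot: [0.639, 0.639, 0.303, -0.302]
ft_force: [-0.1, 0.0, -2.7]
grip_width: 0.0078
finger_force: 117.5
time_s: 78.7
ee_pos: [0.5764, -0.0633, 0.2769]
tcp_rot: [-0.493, -0.493, -0.507, 0.507]
ft_force: [0.5, -0.2, -1.5]
grip_width: 0.0079
finger_force: 117.7
time_s: 79.7
ee_pos: [0.5754, -0.0614, 0.2732]
tcp_rot: [-0.494, -0.489, -0.506, 0.511]
ft_force: [-1.0, -0.3, -1.1]
grip_width: 0.0082
finger_force: 117.7
[ 0.01 -0.03  1.  ] [ 0.57540707 -0.06143537  0.27324705] [-0.74  0.91  1.43  1.03  2.11 -0.89] [-0.97665947 -0.29319905 -1.1119356 ] lip [ 0.57392914 -0.05597969  0.11334692]
-160  61  57  50  53  50  50  47  45  76 123 123 123 122 121 120 124 124 [245 149]
-150  57  57  54  55  57  52  50  51  48  45  70 190 189 188 191 186 125 [245 144]
-140  63  63  62  57  58  56  56  51  52  47  45  45  79 195 195 187 123 [245 140]
-130  67  65  60  60  59  60  60  56  56  51  55  49  47  44  44 128 124 [245 136]
-120  68  72  68  63  64  61  63  62  60  57  55  52  52  49  46  38  67 [245 132]
-110  76  71  70  69  65  66  65  61  60  55  59  60  57  55  52  52  45 [244 127]
-100  74  73  75  76  70  69  66  67  64  64  62  60  58  57  57  54  52 [244 123]
-90  78  78  76  73  75  75  68  66  67  66  66  60  62  56  56  60  57 [244 119]
-80  78  80  79  79  78  74  74  69  74  71  66  65  64  63  58  60  58 [244 114]
-70  84  83  84  82  77  80  78  79  74  73  70  71  65  64  62  64  58 [244 110]
-60  87  84  85  85  80  79  81  78  76  76  76  77  74  70  67  65  63 [244 105]
-50  81  85  87  85  84  82  83  79  80  77  80  74  80  73  73  72  68 [243 101]
-40  77  80  83  85  87  83  83  82  81  81  77  78  77  78  73  69  53 [243  96]
-30  71  76  78  77  84  86  85  87  82  80  83  80  82  78  65  71  74 [243  92]
```

```bash
python3 -m crank '[[[0,-0.12,0,0,0,25,0],[0,-0.12,0,0,0,25,0],[0,-0.12,0,0,0,0,0],[0,-0.12,0,0,0,0,0],[0,-0.12,0,0,0,0,0],[0,-0.12,0,0,0,0,0],[0,-0.12,0,0,0,0,0],[0,-0.12,0,0,0,0,0]]]'
python3 -m crank '[[[0,-0.12,0,0,0,0,0],[0,-0.12,0,0,0,0,0],[0,-0.12,0,0,0,0,0],[0,-0.12,0,0,0,0,0],[0,-0.12,0,0,0,0,0],[0,-0.04,0,0,0,0,0],[0,0,0,0,0,0,0],[0,0,0,0,0,0,0]]]'
python3 -c "
from h import *
rel([.58,.13,.25],yaw=0)
scoopmap()
a=[]
for i in range(6): snap('side');a.append(r.state()['ft_torque'])
print(np.mean(a,0))"
```

```text
time_s: 80.75
ee_pos: [0.5756, -0.0119, 0.2804]
tcp_rot: [0.671, 0.672, 0.223, -0.219]
ft_force: [-0.2, 1.1, -2.0]
grip_width: 0.0084
finger_force: 117.5
time_s: 81.75
ee_pos: [0.5754, -0.0121, 0.2776]
tcp_rot: [0.707, 0.707, 0.002, -0.0]
ft_force: [-0.1, 0.0, -1.8]
grip_width: 0.008
finger_force: 117.4
t 81.75 pos [ 0.5754 -0.0121  0.2776] turn [ 0.0023 -0.0024 -0.001 ] shift(now axes) [142.1   4.4  28. ] shift(after) [142.1   4.6  27.6] F [-0.1  0.  -1.8] w 8.0
-160 118 153  76 176 168 164 156 147 128 115 103  91  88  82  75 172 113 [239  82]
-150 116 154 180 175 168 164 156 147 128 173 184 193 181 184 181 172 113 [240  81]
-140 116 154 180 175 190 210 195 196 188 173 184 193 181 184 181 133 115 [240  81]
-130 118 123 165 175 190 210 195 196 164 160 161 163 163 163 143 133 115 [240  80]
-120 118 123 165 151 168 173 189 161 164 160 161 163 163 163 143 106 114 [240  80]
-110 117  94 141 153 168 173 189 161 164 148 150 152 150 152 152 124 148 [241  79]
-100 117  94 141 144 144 153 155 152 151 148 150 152 150 152 149 124 148 [241  79]
-90 120  94 136 144 144 154 155 152 151 148 150 153 148 151 148 121 148 [241  78]
-80 143  94 136 144 143 155 155 156 155 151 150 153 148 151 148 121 148 [242  78]
-70 150  94 140 144 143 155 155 156 155 151 150 152 149 150 148 126 146 [242  77]
-60 150  94 144 144 143 152 157 155 155 150 151 152 149 150 148 126 146 [242  77]
-50 146  97 142 142 153 152 157 155 155 150 151 152 149 150 148 122 123 [242  76]
-40 119  97 142 142 154 152 157 152 151 153 149 149 148 150 148 145 123 [243  76]
-30 119 113 142 140 151 152 154 152 151 153 149 149 148 150 148 146 123 [243  76]
[ 0.12791377 -0.00830529 -0.00067163]
```

The scoop now shows no dark pixels, so it's empty. I'll set it back.

```bash
python3 -m crank '[[[0,0,0,-14,-1,0,0],[0,0,0,-25,-3,0,0],[0,0,0,-30,-3,0,0],[0,0,0,-30,-3,0,0],[0,0,0,-30,-3,0,0],[0,0,0,-30,-3,0,0],[0,0,0,-30,-3,0,0],[0,0,0,-30,-3,0,0]]]'
python3 -m crank '[[[0,0,0,-30,-3,0,0],[0,0,0,-30,-3,0,0],[0,0,0,-30,-4,0,0],[0,0,0,-30,-3,0,0],[0,0,-0.09,-22,-3,10,0],[0,0,-0.09,0,0,10,0],[0,0,-0.096,0,0,8,0],[0,0,0,0,0,0,0]]]'
python3 - <<'E'
from h import *
rel([.5398,-.374,.0123],yaw=15.8)
for n in("scene","side"):
    c=snap(n);g=cv2.cvtColor(c["img"],cv2.COLOR_RGB2GRAY)
    print(n,[(round(e["score"],2),np.round(e["rect"])) for e in r.outline_of(c,"stopper1_c")])
    for P in ([.5297,-.12,.0],[.57,-.2,0],[.6,-.2,0]): pass
E
```

```text
time_s: 83.1
ee_pos: [0.5533, -0.2334, 0.2752]
tcp_rot: [0.707, 0.707, 0.0, -0.001]
ft_force: [0.5, 0.4, -1.9]
grip_width: 0.0081
finger_force: 117.4
time_s: 84.1
ee_pos: [0.5368, -0.3739, 0.2462]
tcp_rot: [0.604, 0.797, 0.0, -0.001]
ft_force: [-0.6, -0.8, -1.1]
grip_width: 0.0079
finger_force: 117.4
t 84.1 pos [ 0.5368 -0.3739  0.2462] turn [-0.0012 -0.0028 -0.0013] shift(now axes) [ -1.5   3.2 233.9] shift(after) [ -0.9   2.9 233.9] F [-0.6 -0.8 -1.1] w 7.9
scene [(0.66, array([205., 190., 217., 203.])), (0.48, array([228., 187., 237., 196.])), (0.46, array([141., 162., 247., 235.]))]
side [(0.44, array([222., 159., 322., 206.]))]
```

```bash
python3 -m crank '[[[0,0,0,-1,3,20,0],[0,0,0,0,0,35,0],[0,0,0,0,0,40,0],[0,0,0,0,0,40,0],[0,0,0,0,0,40,0],[0,0,0,0,0,25,0],[0,0,0,0,0,12,0],[0,0,0,0,0,6,0]]]'
python3 -m crank '[[[0,0,0,0,0,3,0],[0,0,0,0,0,3,0],[0,0,0,0,0,2,0],[0,0,0,0,0,0,0],[0,0,0,0,0,0,0],[0,0,0,0,0,0,0],[0,0,0,0,0,0,0],[0,0,0,0,0,0,0]]]'
python3 -m crank '[[[0,0,0,0,0,2,0],[0,0,0,0,0,2,0],[0,0,0,0,0,1,0],[0,0,0,0,0,0,0],[0,0,0,0,0,0,0],[0,0,0,0,0,0,0],[0,0,0,0,0,0,0],[0,0,0,0,0,0,0]]]'
python3 -c "
from h import *
rel([.5398,-.374,.0123],yaw=15.8);print(r.state()['ft_torque'])"
```

```text
time_s: 85.3
ee_pos: [0.5415, -0.3736, 0.0294]
tcp_rot: [0.603, 0.798, 0.0, -0.0]
ft_force: [0.4, -0.2, -1.5]
grip_width: 0.0082
finger_force: 117.5
time_s: 86.3
ee_pos: [0.541, -0.3733, 0.0213]
tcp_rot: [0.603, 0.798, 0.0, -0.0]
ft_force: [0.1, 0.4, -2.3]
grip_width: 0.0081
finger_force: 117.5
time_s: 87.3
ee_pos: [0.5411, -0.3733, 0.0163]
tcp_rot: [0.603, 0.798, 0.0, -0.0]
ft_force: [-1.1, -0.6, -1.6]
grip_width: 0.0083
finger_force: 117.5
t 87.3 pos [ 0.5411 -0.3733  0.0163] turn [ 0.0004 -0.001   0.0003] shift(now axes) [-0.3 -1.4  4. ] shift(after) [-0.3 -1.4  4. ] F [-1.1 -0.6 -1.6] w 8.3
[0.12152637 0.02974334 0.01675959]
```

```bash
python3 -m crank '[[[0,0,0,0,0,1,0],[0,0,0,0,0,1,0],[0,0,0,0,0,1,0],[0,0,0,0,0,0.7,0],[0,0,0,0,0,0,0],[0,0,0,0,0,0,0],[0,0,0,0,0,0,0],[0,0,0,0,0,0,0]]]'
python3 -m crank '[[[0,0,0,0,0,0,6],[0,0,0,0,0,0,12],[0,0,0,0,0,0,20],[0,0,0,0,0,0,40],[0,0,0,0,0,0,40],[0,0,0,0,0,0,40],[0,0,0,0,0,-15,40],[0,0,0,0,0,-30,40]]]'
python3 -m crank '[[[0,0,0,0,0,-45,40],[0,0,0,0,0,-50,40],[0,0,0,0,0,-50,40],[0,0,0,0,0,-40,40],[0,0,0,30,10,0,40],[0,0,0,40,15,0,40],[0,0,0,40,15,0,40],[0,0,0,40,15,0,40]]]'
python3 -m crank '[[[0,0,0,40,15,0,40],[0,0,0,40,15,0,40],[0,0,0,40,15,0,40],[0,0,0.11,40,15,0,40],[0,0,0.11,20,10,0,40],[0,0,0,0,0,0,40],[0,0,0,0,0,0,40],[0,0,0,0,0,0,40]]]'
python3 - <<'E'
from h import *
rel([.58,-.03,.25],yaw=2.9)
w=snap("wrist");g=cv2.cvtColor(w["img"],cv2.COLOR_RGB2GRAY)
print("wrist",[(round(e["score"],2),np.round(e["rect"])) for e in r.outline_of(w,"stopper1_c")])
# bin interior map, 8 mm grid, z=.015
B=R.from_euler("z",2.91,degrees=True)
for y in range(96,-100,-8):
    p=proj(w,B.apply([[x/1000,y/1000,.02] for x in range(-96,100,8)])+[.5797,-.0336,0]).round().astype(int)
    print("%4d"%y,' '.join("%3d"%g[v,u] if 0<=v<420 and 0<=u<560 else " - " for u,v in p))
c=snap("side");g=cv2.cvtColor(c["img"],cv2.COLOR_RGB2GRAY)
for q in("stopper1_c","scoop_grip","bar_tray"):print(q,[(round(e["score"],2),np.round(e["rect"])) for e in r.outline_of(c,q)])
a=np.radians(105.8);G=R.from_euler("z",a)
for x in range(-160,-20,12):
    p=proj(c,G.apply([[x/1000,y/1000,.01] for y in range(-40,41,6)])+[.5398,-.374,0]).round().astype(int)
    print(x,' '.join("%3d"%g[v,u] for u,v in p))
E
```

```text
time_s: 88.3
ee_pos: [0.5411, -0.3733, 0.0126]
tcp_rot: [0.603, 0.798, 0.0, -0.0]
ft_force: [0.1, 0.1, -1.7]
grip_width: 0.0083
finger_force: 117.5
time_s: 89.3
ee_pos: [0.5403, -0.3727, 0.0577]
tcp_rot: [0.603, 0.798, 0.001, -0.002]
ft_force: [0.1, 0.6, 0.1]
grip_width: 0.04
finger_force: 0.0
time_s: 90.3
ee_pos: [0.5531, -0.213, 0.244]
tcp_rot: [0.603, 0.798, 0.001, 0.0]
ft_force: [-0.6, 1.3, 0.1]
grip_width: 0.0399
finger_force: 0.0
time_s: 91.3
ee_pos: [0.5736, -0.0236, 0.2432]
tcp_rot: [0.687, 0.727, 0.0, -0.0]
ft_force: [0.4, 0.4, -0.1]
grip_width: 0.0401
finger_force: 0.0
t 91.3 pos [ 0.5736 -0.0236  0.2432] turn [ 0.0002 -0.0007  0.0053] shift(now axes) [-6.7  6.  -6.8] shift(after) [-6.7  6.1 -6.8] F [ 0.4  0.4 -0.1] w 40.1
wrist [(0.9, array([294., 192., 322., 215.]))]
  96  96  97  96  97  98  97 101 100  92  89  91  90  90  91  89  89  92  89  91  89  91  89  90  90  93
  88 112 130 124 135 135 133 133 132 132 132 133 131 105 133 131 130 130 129 129 130 128 129 121 130 133
  80 149 144 145 143 138 170 170 145 147 145 181 192 167 170 164 143 187 192 169 167 146 145 193 189
[... 2499 characters left out ...]
 99 104 103 102  96  97  98  98  92
-148 183 123 132 165 130 126 160 187 124 142 146  97 100  95
-136 126 144 141 153 148 138 137 147 144 138 147 114 108 157
-124 119 246 247 245 246 209 204 154 157 161 153 123 121 145
-112 148 227 246 228 245 247 245 246 246 249 245 233 232 122
-100 133 157 156 157 155 156 154 156 229 235 229 234 208 118
-88 122 158 156 157 156 159 157 160 156 160 158 123 121 122
-76 145 157 157 157 156 159 156 159 159 162 158 125 126 122
-64 128 160 157 158 155 159 158 159 157 164 159 124 122 124
-52 131 163 160 159 158 158 161 161 161 164 160 122 123 125
-40 131 161 159 159 160 158 162 162 160 162 163 124 129 124
-28 146 145 146 145 146 150 147 150 148 150 151 146 148 125
```

```bash
python3 -c "
from h import *
print(r.job_done())"
```

```text
the job is handed in; nothing more can be done
None
```

I handed the job in at about 91 s: both bars came out through their slots and lie flat in the tray, all five stoppers are in the bin (it took a second pour to free three that had wedged in the scoop), and the empty scoop stands upright on the table, clear of the bin.

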